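# Tip the V-block onto the bench plate and lay the tube in it

### The arm

A 6-joint arm with a two-finger parallel gripper is mounted at the origin on the work surface. World frame = base frame: x ahead of the robot, y to its left, z up, the work surface at z = 0. Lengths are in m, angles in rad, forces in N, time in s.
With the tool pointing down it reaches from about 0.325 to 0.85 m from the base axis. Payload 4.4 kg.
Tool frame: the origin (TCP) lies midway between the tips of the shut fingers; the grasp point (between the pads) lies manip.hold_point_z behind it (manip.hold_point_z is the distance from the TCP to the grasp point, in m); z points along the fingers, y is the direction in which the jaws open and shut (so a half turn about z gives the same grasp; the last joint's range is limited). The gripper opens to 94 mm and grips with 3 to 60 N. Pads are 16 mm wide; open, the fingers measure 119 mm over their backs; the gripper's body (75 mm by 177 mm) begins 78 mm behind the grasp point.
Start: joints at [-1.379, 0.207, 1.542, -0, 1.393, -0.15], TCP at [0.193, -0.542, 0.168] pointing down, gripper open.
Joint ranges: [-2.73, 2.73], [-0.86, 2.22], [0.23, 2.46], [-1.11, 4.25], [0.08, 2.63], [-2.82, 2.82]. Speed limits (rad/s): [2.79, 2.79, 3.14, 3.14, 3.14, 3.14].

### API

Orientations are given as a unit quaternion [x, y, z, w].
In Python, from workcell import manip, snapshot, get_calibration gives the robot as it stands.
- The arm moves only by the tool jog_arm, never from a script. Its argument "moves" is a list of rows, each a list of 5 numbers: the shift along the tool's x, y, z in m, then the turn about the tool's z in rad, then the opening, from -1 (shut) to 1 (fully open). A call has exactly 5 rows; each row is the pose to reach, as a shift and turn from the pose measured when the call began, along the tool's axes at that moment; what a row does not reach only later rows make up. A row lasts 1/12 s, in which the tool goes at most 41.7 mm and 7.16 degrees, less where a joint would pass 70% of its speed; a pose out of reach is approached as far as the arm can. A call with a gripper value outside its range is refused whole. The fingers move at their own pace and stop on an object; the grip force is fixed at half the most. Time passes only in rows, so rows that repeat a pose let the fingers close, or fill a call up. It gives the time, the measured TCP pose, the force and the opening at its end, in the units of the state.
- manip.observe(): the state, without advancing time (a new reading comes with each control period).
- snapshot(name): name is "scene" or "side" or "wrist"; returns (picture, depth): 384x512x3 uint8, red, green, blue; 384x512 float32, m along the optical axis (not along the pixel's ray), 0 where there is no reading.
- get_calibration(name): a dict with "camera_matrix" (3x3 intrinsics, pixels), "R" (3x3) and "t" (3): a world point X has camera coordinates R X + t. Camera axes: x right, y down, z forward; pixel columns grow to the right and rows downward; lengths in m; the calibration is good to about 2 mm. A picture is of the moment at which its call begins: read the wrist's pose just before it. get_calibration takes no time and is no camera call; for the wrist camera it gives the pose at the moment of the call.
- manip.sign_off(): hands the job in, once; it reports no verdict.
The state is a dict: "t": time; "joints": joint angles; "joint_vel": joint speeds; "joint_torque": joint torques, N m; "tcp_pos": TCP position; "tcp_rot": TCP orientation; "wrist_force": force on the tool from outside, world axes, zero at the start; "ft_torque": the same for the moment, N m; "finger_gap": finger opening in m.
Only numpy, scipy, OpenCV 4.12 (cv2) and the standard library are available. Lean on these libraries where they do the work, as an engineer would, in place of code of your own. Each camera call takes 0.05 s, during which the arm holds its last target.

### The job

Get the tube ready for engraving: push the V-block over the near edge of the bench plate, which serves as a low fence, so that it tips over that edge, without being picked up, and lies flat on the plate with its groove facing up. Then take the brass tube from its wooden rest and lay it in the groove, with the middle of the tube near the middle of the block, and let go. Leave the oilstone, the punch stand and the jar where they are.

Things in the scene. Friction and masses are not known exactly. Their poses are not given: they have to be found in the camera images.
- fence_mid (a point): Middle of the top near edge of the bench plate, a bright steel plate fixed to the bench, 130 x 220 mm (x, y), 8 mm thick. The near edge, facing the robot, is the low fence, 8 mm high. The point is on the plate's top face, 8 mm above the bench; x points level across the plate away from the robot, y along the fence, z up.
- vblock_center (a point): Centre of the loose aluminium V-block, 60 x 90 x 60 mm (x, y, z), 0.65 to 0.95 kg. It starts on the bench between robot and fence, turned like the plate to within 12 degrees, its +x face about 10 to 40 mm short of the fence. Tipped, its +x face lies on the plate, centre 38 mm and top 68 mm above the bench, -x up, some 8 to 20 mm of it overhanging the fence.
- vblock_groove (a point): Middle of the mouth of the groove, 30 mm from the block's centre along its -x: at the start on the face towards the robot. The groove is a 90 degree V, 22 mm wide at the mouth, 11 mm deep, along the block's whole length (its y). The tube lies in it with its axis 7 mm above this mouth, so fingers must reach less than 7 mm below the tube's axis there.
- vblock_push (a point): Point on the flat upper lip (19 mm high) of the face towards the robot, 50 mm above the bench at the start, a good place to push. With the foot against the fence, 4 to 12 N here tip the block about the fence's top edge; the push must follow the face forward and up over 55 to 60 degrees, then the block falls the rest of the way by itself.
- tube_center (a point): Centre of the loose brass tube, 26 mm diameter, 150 mm long, 0.15 to 0.25 kg, its axis along x (level). It starts lying in the wooden rest, its centre 36 mm above the bench. In the groove of the tipped block its centre is about 75 mm above the bench.
- rest: Fixed light-wood rest for the tube, 110 x 60 mm base (x, y), 10 mm thick, with two V forks at x = +-45 mm, each 12 mm thick and 44 mm wide, rising to 28 mm above the bench; between the forks the tube is free. The origin is at the centre of its underside, x along the tube. It is on the robot's left or right.
- oilstone_center (a point): Centre of a loose oilstone on a wooden base, 170 x 75 x 42 mm, a bystander on the side opposite the tube's rest.
- punch_stand_center (a point): Centre of the round wooden punch stand's body, 84 mm diameter, 45 mm high, with short steel and brass punches to 85 mm above the bench, a loose bystander.
- jar_center (a point): Centre of a loose amber glass jar, 60 mm diameter, 75 mm high, a bystander.
There are look-alikes about, which are no part of the job. There is more than one size of the part that bears tube_center; the job needs the smallest.

How it is judged:
On the way, in this order (a step that is already met when the one before it is completed fails the run):
1. the V-block is tipping (25 to 75 degrees) against the edge of the plate (angle between vblock_center's own x axis and vertical between 2 and 2.88 rad and contact force between vblock and plate above 0.3 N), for 0.05 s.
2. the V-block lies flat on the plate with its groove up, at rest (angle between vblock_center's own x axis and vertical above 3.05 rad and height (world z) of vblock_center between 0.0345 and 0.0415 m and linear speed of vblock below 0.02 m/s and contact force between vblock and plate above 1 N), for 0.3 s.
At the end, for the whole second after the job is handed in: The V-block lies flat (within 5 degrees) on the bench plate with its groove up; the tube lies down in the groove, along it (within 3 mm across and in height, 0.06 rad), its middle within 25 mm of the block's middle; both are at rest (all of step 2 and x of tube_center in the frame of vblock_center between -0.0405 and -0.0345 m and z of tube_center in the frame of vblock_center between -0.003 and 0.003 m and y of tube_center in the frame of vblock_center between -0.025 and 0.025 m and angle between the x axis of tube_center and the y axis of vblock_center, either way round below 0.06 rad and linear speed of tube below 0.02 m/s); the robot touches nothing.
It fails at once if the V-block is lifted clear (its centre more than 75 mm above the bench) instead of tipped (height (world z) of vblock_center above 0.075 m).
It fails at once if the oilstone is moved more than 25 mm (distance of oilstone_center from where it was at the start of the episode above 0.025 m).
It fails at once if the punch stand is moved more than 25 mm (distance of punch_stand_center from where it was at the start of the episode above 0.025 m).
It fails at once if the jar is moved more than 25 mm (distance of jar_center from where it was at the start of the episode above 0.025 m).
It also fails if it takes over 61 s, if anything falls off the work surface, if the arm or the gripper's body presses on something with over 40 N, if the wrist force passes 120 N, or if a joint passes its speed limit or range.

## Working session

There is one attempt and no reset: what is moved stays moved. The work goes in short steps, Python scripts to look and compute and a tool call to move; the robot and the scene stay as the last step left them, time stands still between calls to the robot, and variables do not carry over. Pictures are saved under pics/ and viewed, and the job is handed in when it is done.

Besides the shell and the picture viewer there is one more tool, called after "Call:" as name(argument=value, ...) on one line, values as JSON. jog_arm: Moves the arm, as the interface text tells. Its arguments: {"type":"object","properties":{"moves":{"type":"array","items":{"type":"array","items":{"type":"number"}}}},"required":["moves"]}

```bash
ls; mkdir -p pics; python3 - <<'E'
from workcell import manip, snapshot, get_calibration
import numpy as np, cv2
o=manip.observe(); print({k:np.round(v,3) if k!='t' else v for k,v in o.items()}); print(manip.hold_point_z)
for n in ("scene","side"):
    p,d=snapshot(n); cv2.imwrite(f"pics/{n}0.png",cv2.cvtColor(p,cv2.COLOR_RGB2BGR)); np.savez(f"pics/{n}0.npz",p=p,d=d)
    c=get_calibration(n); print(n,c)
E
```

```text
pics
{'t': 0.0, 'joints': array([-1.378,  0.207,  1.543,  0.   ,  1.394, -0.15 ]), 'joint_vel': array([ 0.   ,  0.001,  0.001,  0.001, -0.001,  0.001]), 'joint_torque': array([ 1.0000e-03, -3.7088e+01, -2.8142e+01,  7.0000e-02,  3.6000e-02,
       -0.0000e+00]), 'tcp_pos': array([ 0.193, -0.541,  0.167]), 'tcp_rot': array([ 0.985,  0.171, -0.   , -0.001]), 'wrist_force': array([ 0.209, -0.471, -0.335]), 'ft_torque': array([0.005, 0.029, 0.006]), 'finger_gap': np.float64(0.094)}
0.0188
scene {'camera_matrix': array([[352.42711189,   0.        , 259.73464594],
       [  0.        , 352.42711189, 192.29745805],
       [  0.        ,   0.        ,   1.        ]]), 'R': array([[ 0.56671696,  0.82389711, -0.0050425 ],
       [ 0.46295108, -0.32349128, -0.82524523],
       [-0.68154837,  0.46534604, -0.56475205]]), 't': array([-0.34391364, -0.13830609,  1.26764031])}
side {'camera_matrix': array([[365.41894864,   0.        , 253.08561616],
       [  0.        , 365.41894864, 193.77207814],
       [  0.        ,   0.        ,   1.        ]]), 'R': array([[-0.96880014, -0.24728639, -0.01660533],
       [-0.1745507 ,  0.72833637, -0.66261466],
       [ 0.17594985, -0.6390427 , -0.74877639]]), 't': array([0.51954749, 0.06864939, 0.95710398])}
```

View pics/scene0.png

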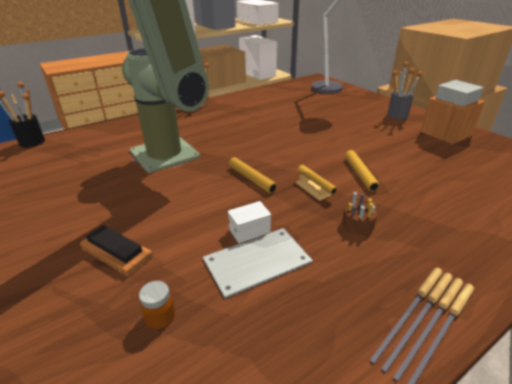

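View pics/side0.png

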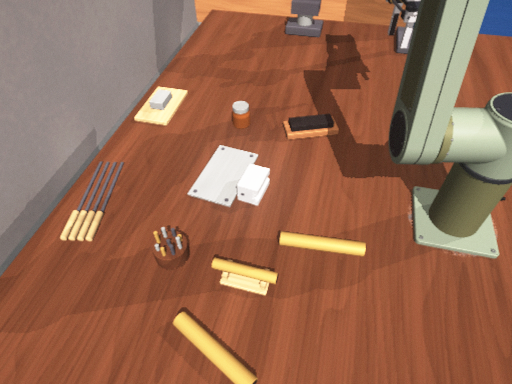

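```bash
cat > h.py <<'E'
import numpy as np, cv2
from workcell import manip, snapshot, get_calibration
def cloud(d,c):
    K=c["camera_matrix"];h,w=d.shape
    u,v=np.meshgrid(np.arange(w),np.arange(h))
    X=np.stack([(u-K[0,2])*d/K[0,0],(v-K[1,2])*d/K[1,1],d],-1)
    return (X-c["t"])@c["R"]
def ray(c,uv,z):
    K=c["camera_matrix"];uv=np.atleast_2d(uv).astype(float)
    r=np.c_[(uv-[K[0,2],K[1,2]])/[K[0,0],K[1,1]],np.ones(len(uv))]@c["R"]
    o=-c["R"].T@c["t"]
    return o+r*((z-o[2])/r[:,2])[:,None]
def proj(c,X):
    K=c["camera_matrix"];Y=np.atleast_2d(X)@c["R"].T+c["t"]
    return Y[:,:2]/Y[:,2:]*K[0,0]+[K[0,2],K[1,2]]
E
python3 - <<'E'
from h import *
for n in ("scene","side"):
    z=np.load(f"pics/{n}0.npz");p=z['p'];d=z['d'];c=get_calibration(n)
    P=cloud(d,c)
    x0,y0,x1,y1={"scene":(190,140,400,300),"side":(150,110,390,384)}[n]
    cv2.imwrite(f"pics/{n}0c.png",cv2.cvtColor(cv2.resize(p[y0:y1,x0:x1],None,fx=3.4 if n=="scene" else 2.15,fy=3.4 if n=="scene" else 2.15,interpolation=cv2.INTER_CUBIC),cv2.COLOR_RGB2BGR))
    hsv=cv2.cvtColor(p,cv2.COLOR_RGB2HSV)
    # white things
    ok=(d>0)&(P[...,0]>0.2)&(P[...,0]<1.0)&(abs(P[...,1])<0.6)
    for nm,m in (("white",(hsv[...,1]<60)&(hsv[...,2]>110)),("yellow",(hsv[...,0]>18)&(hsv[...,0]<32)&(hsv[...,1]>110)&(hsv[...,2]>90))):
        k,l,s,ce=cv2.connectedComponentsWithStats((m&ok).astype(np.uint8))
        for i in range(1,k):
            if s[i,4]>60:
                Q=P[l==i]; print(n,nm,s[i],"med",np.median(Q,0).round(3),"lo",np.percentile(Q,2,axis=0).round(3),"hi",np.percentile(Q,98,axis=0).round(3))
E
```

```text
scene white [ 203  201  109   96 5303] med [ 0.615 -0.014  0.009] lo [ 0.505 -0.131  0.002] hi [0.697 0.083 0.061]
scene white [139 281  30  27 590] med [ 0.65  -0.27   0.075] lo [ 0.613 -0.293  0.049] hi [ 0.672 -0.244  0.077]
scene white [371 298  47  64 326] med [0.934 0.083 0.006] lo [0.913 0.006 0.004] hi [0.95  0.179 0.008]
scene white [382 304  47  66 358] med [0.955 0.09  0.006] lo [0.934 0.011 0.004] hi [0.972 0.184 0.008]
scene white [394 310  47  69 387] med [0.977 0.093 0.006] lo [0.956 0.015 0.003] hi [0.994 0.192 0.008]
scene white [422 316  31  45 225] med [0.989 0.141 0.006] lo [0.976 0.083 0.003] hi [1.    0.2   0.008]
scene yellow [347 151  30  36 388] med [0.51  0.454 0.032] lo [0.415 0.413 0.018] hi [0.587 0.506 0.037]
scene yellow [230 159  44  32 455] med [0.338 0.154 0.031] lo [0.233 0.141 0.016] hi [0.423 0.173 0.036]
scene yellow [299 166  35  27 272] med [0.49  0.282 0.046] lo [0.415 0.276 0.036] hi [0.554 0.295 0.051]
scene yellow [454 286  18  23 133] med [0.967 0.257 0.018] lo [0.958 0.217 0.016] hi [0.975 0.29  0.02 ]
side white [406   0  48 148 653] med
[... 430 characters left out ...]
105] med [0.973 0.116 0.005] lo [0.955 0.019 0.003] hi [0.994 0.195 0.008]
side white [ 93 162  23  48 100] med [0.953 0.105 0.005] lo [0.933 0.014 0.002] hi [0.971 0.188 0.009]
side white [101 162  22  48  96] med [0.932 0.095 0.005] lo [0.914 0.007 0.001] hi [0.95  0.183 0.008]
side white [ 77 176  18  34  71] med [0.988 0.152 0.006] lo [0.976 0.085 0.002] hi [0.999 0.201 0.008]
side yellow [280 233  86  22 734] med [0.328 0.175 0.031] lo [0.224 0.158 0.016] hi [0.418 0.188 0.037]
side yellow [212 259  65  24 604] med [0.48  0.298 0.046] lo [0.41  0.288 0.032] hi [0.553 0.305 0.051]
side yellow [ 174  313   80   71 1411] med [0.498 0.476 0.033] lo [0.415 0.428 0.022] hi [0.588 0.516 0.037]
```

View pics/scene0c.png

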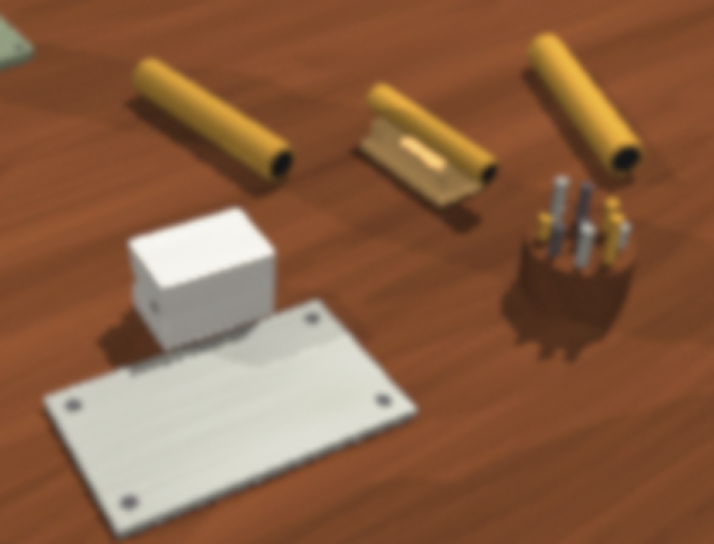

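View pics/side0c.png

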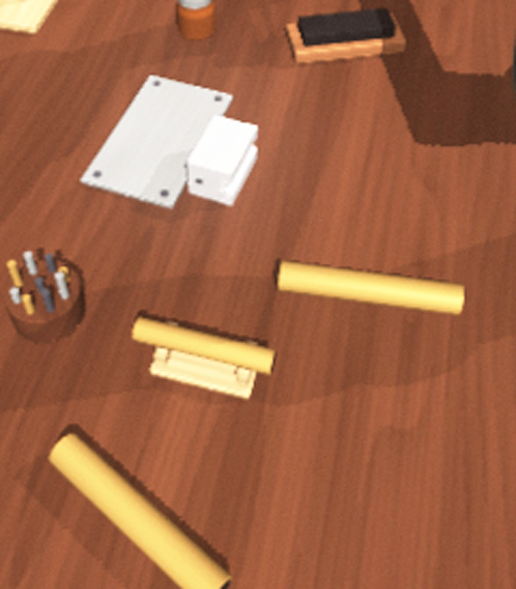

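```bash
cat >> h.py <<'E'
def comp(n,p,d,c,lo,hi,colour):
    P=cloud(d,c);hsv=cv2.cvtColor(p,cv2.COLOR_RGB2HSV)
    m=(hsv[...,1]<60)&(hsv[...,2]>80) if colour=="white" else (hsv[...,0]>15)&(hsv[...,0]<34)&(hsv[...,1]>90)&(hsv[...,2]>70)
    m&=(d>0)&np.all((P>lo)&(P<hi),-1)
    return P[m],m
E
python3 - <<'E'
from h import *
for n in ("scene","side"):
    z=np.load(f"pics/{n}0.npz");p=z['p'];d=z['d'];c=get_calibration(n)
    Q,m=comp(n,p,d,c,[.42,-.15,.055],[.75,.12,.07],"white")
    R=cv2.minAreaRect(Q[:,:2].astype(np.float32)*1000); print(n,"block top",R,np.median(Q[:,2]),len(Q))
    print(cv2.boxPoints(R).round(1).tolist())
    Q,m=comp(n,p,d,c,[.42,-.2,.004],[.75,.15,.013],"white")
    R=cv2.minAreaRect(Q[:,:2].astype(np.float32)*1000); print(n,"plate",R,np.median(Q[:,2])); print(cv2.boxPoints(R).round(1).tolist())
    # plate corners by contour polygon, mask
    Q,m=comp(n,p,d,c,[.4,.22,.04],[.58,.34,.06],"y")
    mu=Q.mean(0);w,v=np.linalg.eigh(np.cov(Q[:,:2].T));a=v[:,1]
    t=(Q[:,:2]-mu[:2])@a; print("tube",mu,np.degrees(np.arctan2(a[1],a[0])),np.ptp(t),"mid",mu[:2]+a*(t.max()+t.min())/2, "ztop",np.percentile(Q[:,2],98))
    top=Q[Q[:,2]>np.percentile(Q[:,2],80)]; print(" ridge",top.mean(0))
    P=cloud(d,c)
    for nm,lo,hi in (("punch",[.55,.15,.02],[.85,.4,.1]),("oil",[.25,-.5,.015],[.58,-.15,.06]),("jar",[.58,-.35,.01],[.7,-.2,.09])):
        m=(d>0)&np.all((P>lo)&(P<hi),-1);Q=P[m]
        print(nm,np.percentile(Q,1,axis=0).round(3),np.percentile(Q,99,axis=0).round(3))
E
```

```text
scene block top ((529.8754272460938, 20.183246612548828), (90.7321548461914, 65.11381530761719), 81.2080307006836) 0.06049247838077827 601
[[490.79998779296875, -19.700000762939453], [555.0999755859375, -29.600000381469727], [569.0, 60.0], [504.6000061035156, 70.0]]
scene plate ((599.4429321289062, -20.79228973388672), (221.14097595214844, 193.92086791992188), 83.1088638305664) 0.008601755695605819
[[489.8999938964844, -118.9000015258789], [682.4000244140625, -142.1999969482422], [709.0, 77.30000305175781], [516.4000244140625, 100.5999984741211]]
tube [0.4870884  0.28496416 0.04635151] 178.49377234883997 0.15370584045535676 mid [0.48169009 0.2851061 ] ztop 0.050612981216742375
 ridge [0.49165023 0.28817956 0.04978113]
punch [0.553 0.229 0.021] [0.713 0.303 0.084]
oil [ 0.351 -0.347  0.016] [ 0.503 -0.23   0.044]
jar [ 0.624 -0.298  0.011] [ 0.676 -0.242  0.077]
side block top ((528.8221435546875, 21.386741638183594), (92.2273178100586, 60.66364669799805), 81.89949035644531) 0.059962295739631466 557
[[492.29998779296875, -20.0], [552.4000244140625, -28.5], [565.2999877929688, 62.79999923706055], [505.29998779296875, 71.30000305175781]]
side plate ((594.2615356445312, -18.452377319335938), (223.07070922851562, 201.40048217773438), 83.1450424194336) 0.00805850798160183
[[481.0, -117.19999694824219], [680.9000244140625, -141.1999969482422], [707.5999755859375, 80.30000305175781], [507.6000061035156, 104.30000305175781]]
tube [0.48045722 0.29523475 0.04671321] 178.44152669962523 0.14927231120196371 mid [0.48104491 0.29521876] ztop 0.050920196234395976
 ridge [0.4795961  0.2921514  0.05004173]
punch [0.552 0.235 0.021] [0.708 0.313 0.084]
oil [ 0.332 -0.329  0.016] [ 0.496 -0.225  0.044]
jar [ 0.617 -0.289  0.011] [ 0.671 -0.237  0.077]
```

```bash
cat >> h.py <<'E'
def go(x,y,z,yaw=None):
    "shift in tool axes to world target; yaw = world angle deg of tool x"
    from scipy.spatial.transform import Rotation as Ro
    o=manip.observe();M=Ro.from_quat(o["tcp_rot"]).as_matrix()
    s=M.T@(np.array([x,y,z])-o["tcp_pos"]);now=np.degrees(np.arctan2(M[1,0],M[0,0]))
    t=0 if yaw is None else -np.radians((yaw-now+180)%360-180)
    print("t",round(o["t"],2),"tcp",o["tcp_pos"].round(4),"yaw",now.round(2),"F",o["wrist_force"].round(1),"gap",o["finger_gap"].round(4),"-> shift",s.round(4),"turn",round(t,4))
E
python3 -c "
from h import *
go(.46,.031,.168,-8)"
```

```text
Traceback (most recent call last):
  File "h.py", line 27, in go
    print("t",round(o["t"],2),"tcp",o["tcp_pos"].round(4),"yaw",now.round(2),"F",o["wrist_force"].round(1),"gap",o["finger_gap"].round(4),"-> shift",s.round(4),"turn",round(t,4))
                                                                                                                 ^^^^^^^^^^^^^^^^^^^^^
AttributeError: 'float' object has no attribute 'round'
```

```bash
sed -i 's/o\["finger_gap"\].round(4)/round(float(o["finger_gap"]),4)/' h.py
python3 -c "
from h import *
go(.455,.031,.168,-8)"
```

```text
t 0.1 tcp [ 0.1931 -0.5407  0.1668] yaw 19.64 F [-0.3 -0.6  0.2] gap 0.0942 -> shift [ 4.389e-01 -4.504e-01 -1.000e-04] turn 0.4825
```

Call:
jog_arm(moves=[[0.025, -0.026, 0, 0.05, 0.06], [0.053, -0.054, 0, 0.15, 0.06], [0.081, -0.083, 0, 0.25, 0.06], [0.11, -0.112, 0, 0.36, 0.06], [0.138, -0.141, 0, 0.48, 0.06]])

```text
t: 0.52
tcp_pos: [0.2756, -0.36, 0.1665]
tcp_rot: [0.997, -0.071, -0.0, -0.002]
wrist_force: [-0.2, 0.2, 1.0]
finger_gap: 0.0637
```

```bash
python3 -c "
from h import *
go(.455,.031,.168,-8)"
```

```text
t 0.52 tcp [ 0.2756 -0.36    0.1665] yaw -8.12 F [-0.2  0.2  1. ] gap 0.0637 -> shift [ 1.223e-01 -4.124e-01 -4.000e-04] turn -0.002
```

Call:
jog_arm(moves=[[0.012, -0.039, 0, 0, 0.06], [0.024, -0.078, 0, 0, 0.06], [0.036, -0.117, 0, 0, 0.06], [0.048, -0.156, 0, 0, 0.06], [0.06, -0.195, 0, 0, 0.06]])

```text
t: 0.93
tcp_pos: [0.3626, -0.1733, 0.1668]
tcp_rot: [0.997, -0.071, -0.0, -0.002]
wrist_force: [0.5, -0.2, -0.2]
finger_gap: 0.0495
```

Call:
jog_arm(moves=[[0.012, -0.039, 0, 0, 0.06], [0.024, -0.078, 0.01, 0, 0.06], [0.036, -0.117, 0.03, 0, 0.06], [0.048, -0.156, 0.05, 0, 0.06], [0.06, -0.19, 0.06, 0, 0.06]])

```text
t: 1.35
tcp_pos: [0.446, 0.0048, 0.1071]
tcp_rot: [0.997, -0.071, -0.001, -0.002]
wrist_force: [-0.8, -1.0, -0.4]
finger_gap: 0.0494
```

```bash
python3 -c "
from h import *
go(.455,.031,.052,-8)"
```

```text
t 1.35 tcp [0.446  0.0048 0.1071] yaw -8.14 F [-0.8 -1.  -0.4] gap 0.0494 -> shift [ 0.0054 -0.027   0.0551] turn -0.0024
```

Call:
jog_arm(moves=[[0.002, -0.014, 0.03, 0, 0.06], [0.005, -0.028, 0.054, 0, 0.06], [0.005, -0.028, 0.054, 0, 0.06], [0.005, -0.028, 0.054, 0, 0.06], [0.005, -0.028, 0.054, 0, 0.06]])

```text
t: 1.77
tcp_pos: [0.4553, 0.0313, 0.0539]
tcp_rot: [0.997, -0.071, -0.001, -0.001]
wrist_force: [-0.3, 0.3, 0.9]
finger_gap: 0.0496
```

```bash
python3 - <<'E'
from h import *
go(.4993,.0254,.052,-8.3)
for n in ("wrist","side"):
    c=get_calibration(n);p,d=snapshot(n); cv2.imwrite(f"pics/{n}1.png",cv2.cvtColor(p,cv2.COLOR_RGB2BGR)); np.savez(f"pics/{n}1.npz",p=p,d=d)
    if n=="side": cv2.imwrite("pics/side1c.png",cv2.cvtColor(cv2.resize(p[100:300,150:390],None,fx=3,fy=3,interpolation=cv2.INTER_CUBIC),cv2.COLOR_RGB2BGR))
E
```

```text
t 1.77 tcp [0.4553 0.0313 0.0539] yaw -8.14 F [-0.3  0.3  0.9] gap 0.0496 -> shift [ 0.0444 -0.0003  0.0019] turn 0.0027
```

View pics/wrist1.png

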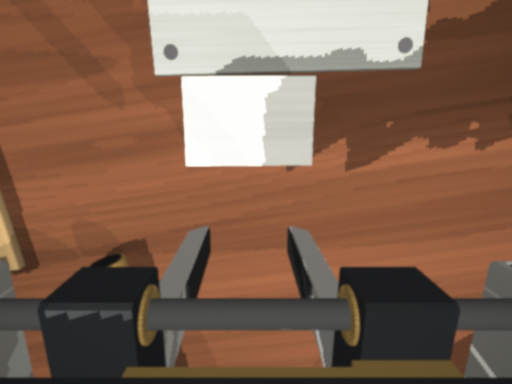

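View pics/side1c.png

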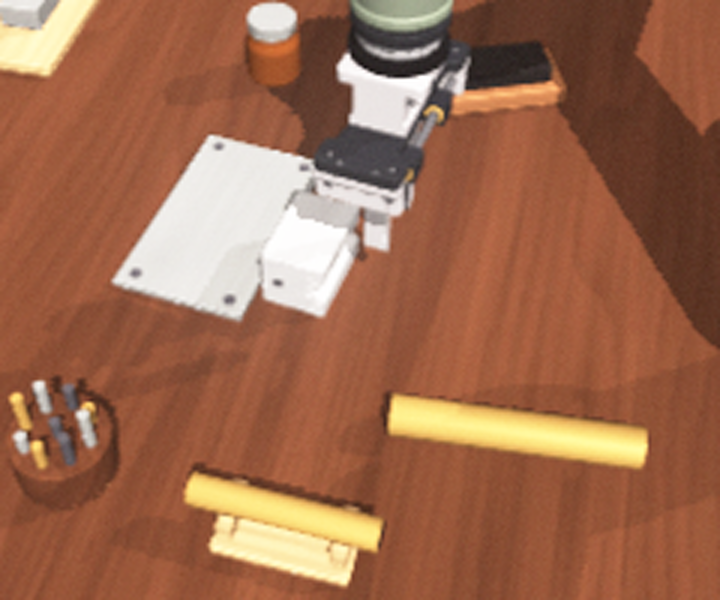

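```bash
python3 - <<'E'
from h import *
c=get_calibration("wrist")
A=ray(c,[[155,74.5],[421,67.5]],.008); print(A.round(4),A.mean(0).round(4),np.degrees(np.arctan2(*(A[0]-A[1])[[1,0]])))
B=ray(c,[[185,166],[313,165.5],[181,78],[316,76.5]],.060); print(B.round(4),B.mean(0).round(4)); 
for i,j in((0,1),(2,3)): print(np.degrees(np.arctan2(*(B[i]-B[j])[[1,0]])))
E
```

```text
[[ 0.58    0.0916  0.008 ]
 [ 0.5537 -0.1268  0.008 ]] [ 0.5669 -0.0176  0.008 ] 83.12255129544162
[[ 0.5071  0.0696  0.06  ]
 [ 0.4943 -0.0214  0.06  ]
 [ 0.5654  0.0606  0.06  ]
 [ 0.5533 -0.0287  0.06  ]] [0.53 0.02 0.06]
82.00624539642129
82.31958014076963
```

Call:
jog_arm(moves=[[0.008, 0, 0.002, -0.02, 0.06], [0.016, 0, 0.004, -0.02, 0.06], [0.024, 0, 0.004, -0.02, 0.06], [0.03, 0, 0.004, -0.02, 0.06], [0.032, 0, 0.004, -0.02, 0.06]])

```text
t: 2.28
tcp_pos: [0.4898, 0.0257, 0.0513]
tcp_rot: [0.998, -0.062, 0.001, -0.001]
wrist_force: [0.1, -0.9, 0.2]
finger_gap: 0.0502
```

Call:
jog_arm(moves=[[0.002, 0, 0, 0, 0.06], [0.004, 0, 0, 0, 0.06], [0.006, 0, 0, 0, 0.06], [0.008, 0, 0, 0, 0.06], [0.01, 0, 0, 0, 0.06]])

```text
t: 2.7
tcp_pos: [0.4997, 0.0245, 0.0513]
tcp_rot: [0.998, -0.062, 0.001, -0.001]
wrist_force: [0.2, 0.2, -0.4]
finger_gap: 0.05
```

```bash
python3 - <<'E'
from h import *
go(.4993,.0254,.052,-7)
c=get_calibration("wrist");p,d=snapshot("wrist"); cv2.imwrite("pics/wrist2.png",cv2.cvtColor(p,cv2.COLOR_RGB2BGR))
E
```

```text
t 2.7 tcp [0.4997 0.0245 0.0513] yaw -7.1 F [ 0.2  0.2 -0.4] gap 0.05 -> shift [-0.0005 -0.0008 -0.0007] turn -0.0018
```

View pics/wrist2.png

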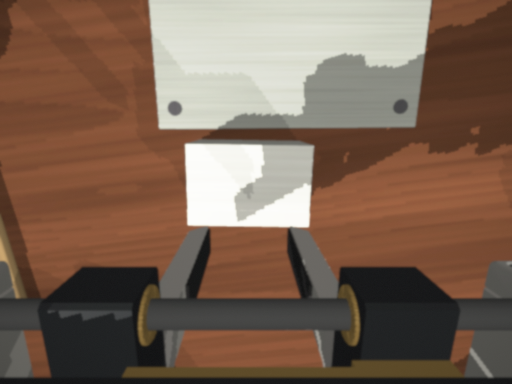

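```bash
python3 - <<'E'
from h import *
c=get_calibration("wrist")
A=ray(c,[[160,129],[416,127]],.008); print(A.round(4),np.degrees(np.arctan2(*(A[0]-A[1])[[1,0]])))
B=ray(c,[[187,227],[310,227],[186,144],[313,145]],.060); print(B.round(4),B.mean(0).round(4)); 
E
```

```text
[[ 0.5789  0.0912  0.008 ]
 [ 0.5534 -0.1262  0.008 ]] 83.30352554189861
[[ 0.5054  0.0699  0.06  ]
 [ 0.4941 -0.021   0.06  ]
 [ 0.5655  0.0599  0.06  ]
 [ 0.5539 -0.0274  0.06  ]] [0.5297 0.0204 0.06  ]
```

Call:
jog_arm(moves=[[0.002, 0, 0, 0, 0.06], [0.004, 0, 0, 0, 0.06], [0.006, 0, 0, 0, 0.06], [0.008, 0, 0, 0, 0.06], [0.01, 0, 0, 0, 0.06]])

```text
t: 3.17
tcp_pos: [0.5103, 0.0232, 0.0515]
tcp_rot: [0.998, -0.062, 0.001, -0.001]
wrist_force: [0.1, -0.2, 0.6]
finger_gap: 0.0497
```

```bash
python3 - <<'E'
from h import *
go(.4993,.0254,.052,-7)
c=get_calibration("wrist");p,d=snapshot("wrist"); cv2.imwrite("pics/wrist3.png",cv2.cvtColor(p,cv2.COLOR_RGB2BGR))
E
```

```text
t 3.17 tcp [0.5103 0.0232 0.0515] yaw -7.1 F [ 0.1 -0.2  0.6] gap 0.0497 -> shift [-0.0112 -0.0009 -0.0006] turn -0.0018
```

View pics/wrist3.png

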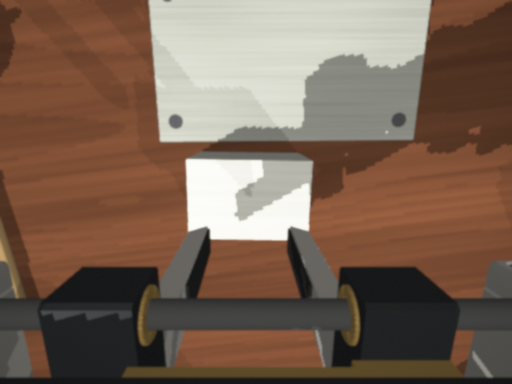

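```bash
python3 - <<'E'
from h import *
c=get_calibration("wrist");p,d=snapshot("wrist");P=cloud(d,c)
for v in (231,234,238,245,260):
  for u in (196,203,207,208,300,292): print(v,u,p[v,u],P[v,u].round(4))
print(P[200,250])
E
```

```text
231 196 [106 103  99] [0.525  0.0535 0.0981]
231 203 [104 101  97] [0.5246 0.0492 0.0984]
231 207 [52 51 49] [0.523  0.0475 0.0945]
231 208 [58 58 55] [0.5227 0.047  0.0939]
231 300 [104 101  97] [ 0.5174 -0.0095  0.0984]
231 292 [94 92 88] [ 0.5182 -0.0046  0.0991]
234 196 [104 102  97] [0.5249 0.0526 0.1031]
234 203 [103 101  96] [0.5242 0.0486 0.1025]
234 207 [31 30 29] [0.5225 0.047  0.0985]
234 208 [54 54 51] [0.5223 0.0464 0.0984]
234 300 [104 102  97] [ 0.5173 -0.0088  0.1031]
234 292 [69 68 65] [ 0.5162 -0.0045  0.0988]
238 196 [104 101  97] [0.5244 0.0517 0.1086]
238 203 [86 85 81] [0.5236 0.0479 0.1078]
238 207 [24 25 23] [0.5212 0.0467 0.1022]
238 208 [42 41 39] [0.5196 0.0469 0.0981]
238 300 [104 102  97] [ 0.5175 -0.0077  0.1097]
238 292 [32 31 30] [ 0.5165 -0.0035  0.106 ]
245 196 [104 102  97] [0.5247 0.0496 0.1201]
245 203 [24 24 23] [0.5223 0.047  0.1152]
245 207 [20 21 20] [0.5174 0.0471 0.1038]
245 208 [24 22 22] [0.5155 0.0474 0.0991]
245 300 [103 101  97] [ 0.5175 -0.0061  0.1193]
245 292 [18 18 18] [ 0.5145 -0.0026  0.1112]
260 196 [38 38 36] [0.5221 0.0477 0.1335]
260 203 [21 22 21] [0.5156 0.0473 0.1202]
260 207 [62 42 32] [0.5086 0.0482 0.1057]
260 208 [96 61 42] [ 0.4598  0.07   -0.    ]
260 300 [28 28 27] [ 0.5162 -0.0035  0.1343]
260 292 [29 29 29] [ 0.5061 -0.0016  0.1131]
[0.53074695 0.01943452 0.05999325]
```

```bash
python3 - <<'E'
from h import *
c=get_calibration("side")
for z in (.03,.05,.054,.07,.095): print(z,proj(c,[.459,.062,z]).round(1)*1, ((proj(c,[.459,.062,z])-[150,100])*3).round())
z=np.load("pics/side1.npz");P=cloud(z['d'],c)
print(P[170:190:2,276].round(3))
p,d=snapshot("side");cv2.imwrite("pics/side3c.png",cv2.cvtColor(cv2.resize(p[120:220,210:340],None,fx=6,fy=6,interpolation=cv2.INTER_CUBIC),cv2.COLOR_RGB2BGR))
E
```

```text
0.03 [[275.2 198.9]] [[376. 297.]]
0.05 [[275.4 194. ]] [[376. 282.]]
0.054 [[275.5 193. ]] [[376. 279.]]
0.07 [[275.6 188.9]] [[377. 267.]]
0.095 [[275.9 182.2]] [[378. 247.]]
[[ 0.459  0.067  0.144]
 [ 0.459  0.067  0.136]
 [ 0.459  0.067  0.13 ]
 [ 0.458  0.07   0.126]
 [ 0.458  0.068  0.117]
 [ 0.458  0.067  0.108]
 [ 0.458  0.067  0.101]
 [ 0.473 -0.02  -0.   ]
 [ 0.472 -0.013 -0.001]
 [ 0.47  -0.002  0.002]]
```

View pics/side3c.png

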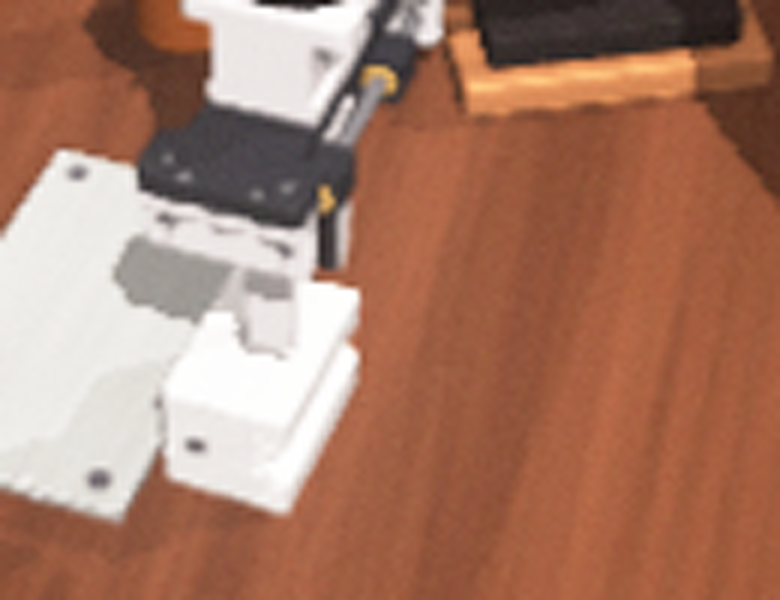

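Call:
jog_arm(moves=[[-0.02, 0, 0, 0, 0.06], [-0.04, 0, 0, 0, 0.06], [-0.05, 0, 0, 0, -0.4], [-0.05, 0, 0, 0, -1], [-0.05, 0, 0, 0, -1]])

```text
t: 3.73
tcp_pos: [0.4609, 0.0293, 0.0516]
tcp_rot: [0.998, -0.062, 0.002, -0.001]
wrist_force: [0.3, -0.0, 0.1]
finger_gap: 0.0332
```

Call:
jog_arm(moves=[[0, 0, 0, 0, -1], [0, 0, 0, 0, -1], [0, 0, 0, 0, -1], [0, 0, 0, 0, -1], [0, 0, 0, 0, -1]])

```text
t: 4.15
tcp_pos: [0.4613, 0.0292, 0.0515]
tcp_rot: [0.998, -0.062, 0.002, -0.001]
wrist_force: [-0.3, 0.7, -0.4]
finger_gap: 0.0014
```

```bash
python3 - <<'E'
from h import *
go(.4993,.0254,.052,-7)
for n in ("wrist","side"):
    c=get_calibration(n);p,d=snapshot(n); cv2.imwrite(f"pics/{n}4.png",cv2.cvtColor(p,cv2.COLOR_RGB2BGR)); np.savez(f"pics/{n}4.npz",p=p,d=d)
    if n=="side": cv2.imwrite("pics/side4c.png",cv2.cvtColor(cv2.resize(p[110:230,210:350],None,fx=5,fy=5,interpolation=cv2.INTER_CUBIC),cv2.COLOR_RGB2BGR)); print(proj(c,manip.observe()["tcp_pos"]))
E
```

```text
t 4.15 tcp [0.4613 0.0292 0.0515] yaw -7.11 F [-0.3  0.7 -0.4] gap 0.0014 -> shift [ 0.0382 -0.0009 -0.0003] turn -0.0019
[[277.19625804 184.590061  ]]
```

View pics/wrist4.png

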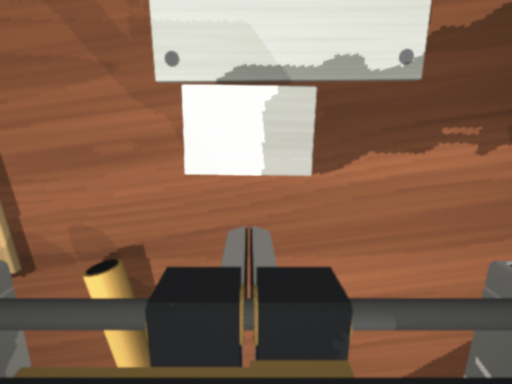

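View pics/side4c.png

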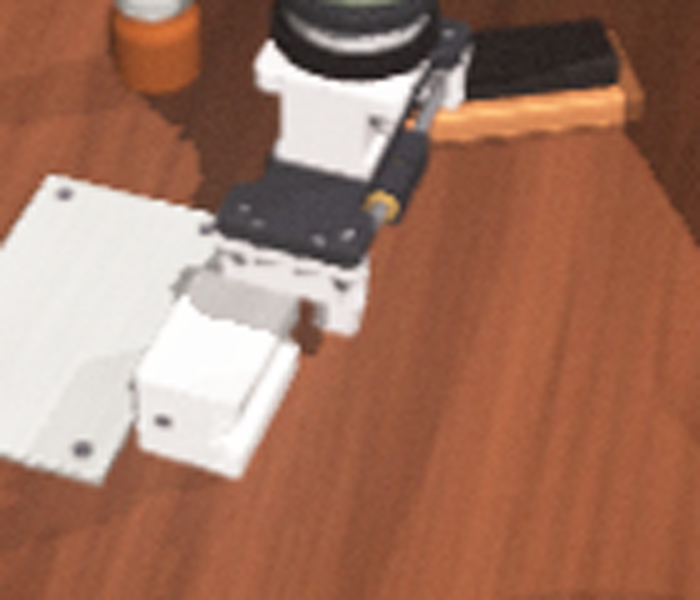

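```bash
python3 - <<'E'
from h import *
o=manip.observe();T=o["tcp_pos"]
z=np.load("pics/wrist4.npz");c=get_calibration("wrist");P=cloud(z['d'],c)
for v in (226,228,229,230,232,236): print(v,P[v,238].round(4),P[v,242].round(4),P[v,256].round(4))
print("bench",P[240,150],P[230,350],"cam",-c["R"].T@c["t"],"tip proj wrist",proj(c,T), proj(c,T+[0,0,.044]))
c=get_calibration("scene");p,d=snapshot("scene");P=cloud(d,c)
m=(d>0)&(np.linalg.norm(P[...,:2]-T[:2],axis=-1)<.03)&(P[...,2]>.02)
print("scene near tcp lowest",np.sort(P[m][:,2])[:10],proj(c,T),proj(c,T+[0,0,.044]))
u,v=proj(c,T)[0].astype(int)
cv2.imwrite("pics/scene4c.png",cv2.cvtColor(cv2.resize(p[v-80:v+60,u-70:u+90],None,fx=4.5,fy=4,interpolation=cv2.INTER_CUBIC),cv2.COLOR_RGB2BGR));print(u-70,v-80)
z=np.load("pics/side4.npz");c=get_calibration("side");P=cloud(z['d'],c);d=z['d']
m=(d>0)&(np.linalg.norm(P[...,:2]-T[:2],axis=-1)<.03)&(P[...,2]>.02)
print("side",np.sort(P[m][:,2])[:10])
E
```

```text
226 [ 0.4416  0.0421 -0.0007] [ 0.4409  0.0383 -0.0013] [4.399e-01 2.480e-02 4.000e-04]
228 [0.4724 0.0344 0.093 ] [0.4718 0.032  0.0921] [0.4712 0.0232 0.0936]
229 [0.4725 0.0343 0.0952] [0.4718 0.0319 0.0941] [0.4711 0.0232 0.0951]
230 [0.4722 0.0343 0.0962] [0.4717 0.0319 0.0957] [0.4708 0.0233 0.096 ]
232 [0.4718 0.0342 0.0988] [0.4713 0.0319 0.0981] [0.4709 0.0233 0.1   ]
236 [0.4718 0.034  0.1056] [0.4718 0.0316 0.1061] [0.4708 0.0235 0.1062]
bench [ 0.43794983  0.12906345 -0.00047046] [ 0.42386331 -0.06490438 -0.00170622] cam [0.53355679 0.01955585 0.26787201] tip proj wrist [[248.50649601 222.72978776]] [[248.29598006 245.21250347]]
scene near tcp lowest [0.08987734 0.09103376 0.09104989 0.09262135 0.09287965 0.09297974
 0.09386225 0.09411591 0.09418308 0.09617477] [[237.66422548 201.01258887]] [[236.9779297  187.23422747]]
167 121
side [0.09296395 0.09337974 0.0958     0.09708038 0.09764647 0.0977945
 0.09794837 0.0986682  0.09867018 0.09955414]
```

View pics/scene4c.png

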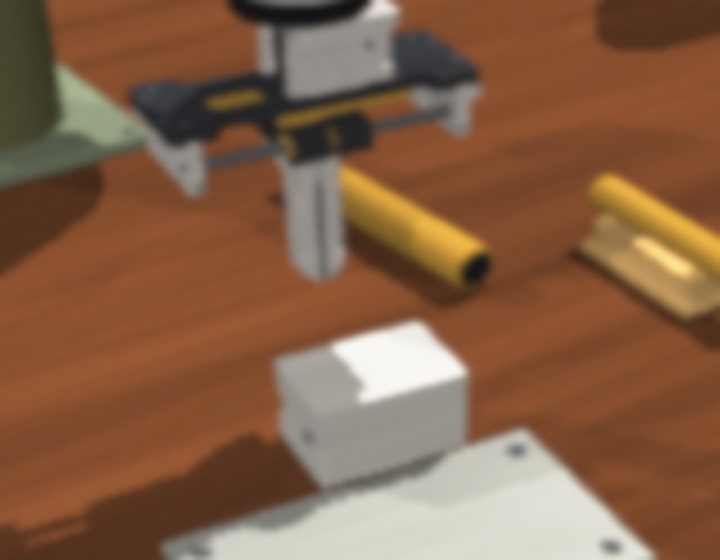

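Call:
jog_arm(moves=[[0, 0, 0.01, 0, 0.06], [0, 0, 0.02, 0, 0.06], [0, 0, 0.03, 0, 0.06], [0, 0, 0.042, 0, 0.06], [0, 0, 0.042, 0, 0.06]])

```text
t: 4.72
tcp_pos: [0.4579, 0.0298, 0.0062]
tcp_rot: [0.998, -0.062, -0.001, -0.001]
wrist_force: [-0.7, -0.7, 0.5]
finger_gap: 0.0303
```

Call:
jog_arm(moves=[[0.006, 0.001, 0, 0, 0.06], [0.012, 0.001, 0, 0, 0.06], [0.018, 0.001, 0, 0, 0.06], [0.024, 0.001, 0, 0, 0.06], [0.024, 0.001, 0, 0, 0.06]])

```text
t: 5.13
tcp_pos: [0.4843, 0.0253, 0.0071]
tcp_rot: [0.998, -0.062, 0.0, -0.001]
wrist_force: [0.8, 0.5, 0.4]
finger_gap: 0.0496
```

```bash
python3 - <<'E'
from h import *
go(.4993,.0254,.009,-7)
for n in ("wrist","side"):
    c=get_calibration(n);p,d=snapshot(n); cv2.imwrite(f"pics/{n}5.png",cv2.cvtColor(p,cv2.COLOR_RGB2BGR)); np.savez(f"pics/{n}5.npz",p=p,d=d)
    if n=="side": cv2.imwrite("pics/side5c.png",cv2.cvtColor(cv2.resize(p[110:230,210:350],None,fx=5,fy=5,interpolation=cv2.INTER_CUBIC),cv2.COLOR_RGB2BGR)); P=cloud(d,c);print(P[180:196,273].round(3))
    else:
        P=cloud(d,c);print(P[226:236:2,200].round(4))
E
```

```text
t 5.13 tcp [0.4843 0.0253 0.0071] yaw -7.12 F [0.8 0.5 0.4] gap 0.0496 -> shift [ 0.0149 -0.0019 -0.0019] turn -0.0021
[[ 0.4836  0.0648 -0.0011]
 [ 0.4986  0.0541  0.0485]
 [ 0.4986  0.0535  0.0524]
 [ 0.4986  0.0529  0.0561]
 [ 0.4981  0.0526  0.0582]]
[[ 0.459  0.104  0.146]
 [ 0.484 -0.03  -0.001]
 [ 0.483 -0.024  0.002]
 [ 0.482 -0.02   0.001]
 [ 0.481 -0.017  0.   ]
 [ 0.481 -0.015 -0.001]
 [ 0.48  -0.01   0.   ]
 [ 0.479 -0.008 -0.002]
 [ 0.478 -0.002 -0.   ]
 [ 0.477  0.002  0.001]
 [ 0.476  0.006  0.001]
 [ 0.476  0.009  0.   ]
 [ 0.475  0.012 -0.   ]
 [ 0.474  0.015 -0.002]
 [ 0.473  0.022  0.002]
 [ 0.473  0.023 -0.001]]
```

View pics/side5c.png

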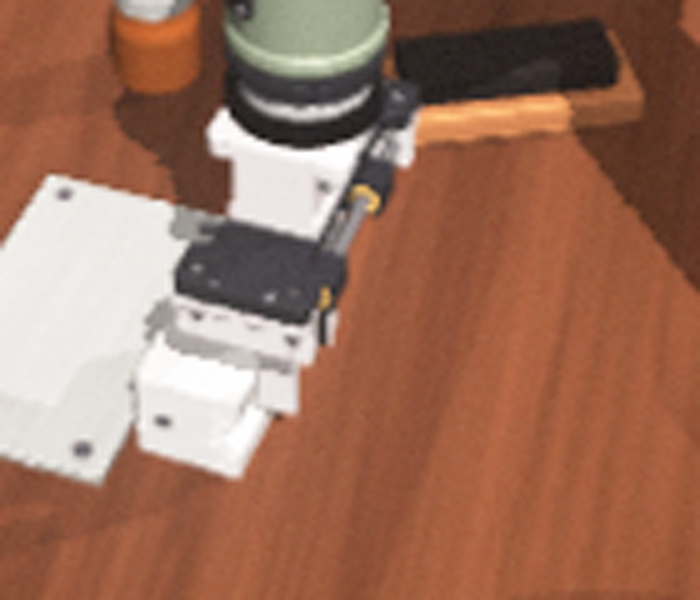

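View pics/wrist5.png

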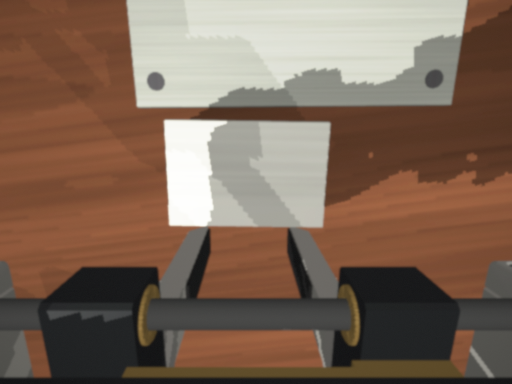

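Call:
jog_arm(moves=[[0.003, 0, -0.002, 0, 0.06], [0.006, 0, -0.002, 0, 0.06], [0.008, 0, -0.002, 0, 0.06], [0.01, 0, -0.002, 0, 0.06], [0.012, 0, -0.002, 0, 0.06]])

```text
t: 5.65
tcp_pos: [0.4912, 0.0246, 0.008]
tcp_rot: [0.998, -0.062, -0.004, -0.002]
wrist_force: [-7.2, 0.6, 5.8]
finger_gap: 0.0501
```

```bash
python3 - <<'E'
from h import *
go(.4993,.0254,.009,-7)
for n in ("wrist",):
    c=get_calibration(n);p,d=snapshot(n); cv2.imwrite(f"pics/{n}6.png",cv2.cvtColor(p,cv2.COLOR_RGB2BGR)); np.savez(f"pics/{n}6.npz",p=p,d=d)
    P=cloud(d,c);print(P[226:236:2,200].round(4),proj(c,[[.58,.0916,.008],[.5537,-.1268,.008]]))
E
```

```text
t 5.65 tcp [0.4912 0.0246 0.008 ] yaw -7.09 F [-7.2  0.6  5.8] gap 0.0501 -> shift [ 0.008  -0.0018 -0.0011] turn -0.0016
[[0.5102 0.0511 0.0582]
 [0.5099 0.0508 0.0607]
 [0.5079 0.0515 0.0587]
 [0.5072 0.0514 0.0601]
 [0.5059 0.0516 0.06  ]] [[138.31350876 115.28866944]
 [452.04956287 113.80092312]]
```

View pics/wrist6.png

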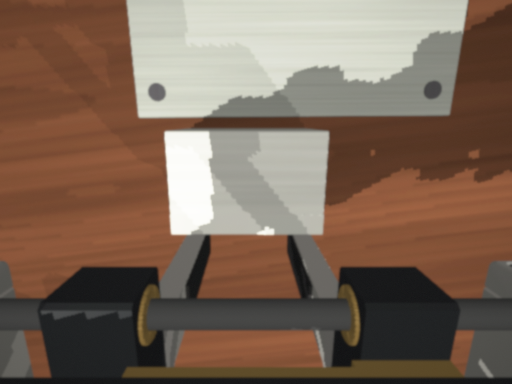

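Call:
jog_arm(moves=[[0.004, 0, -0.001, 0, 0.06], [0.006, 0, -0.001, 0, 0.06], [0.008, 0, -0.001, 0, 0.06], [0.01, 0, -0.001, 0, 0.06], [0.01, 0, -0.001, 0, 0.06]])

```text
t: 6.12
tcp_pos: [0.4989, 0.0237, 0.0082]
tcp_rot: [0.998, -0.062, -0.007, -0.002]
wrist_force: [-7.8, 0.6, 4.2]
finger_gap: 0.0496
```

```bash
python3 - <<'E'
from h import *
go(.4993,.0254,.009,-7)
for n in ("wrist","side"):
    c=get_calibration(n);p,d=snapshot(n); cv2.imwrite(f"pics/{n}7.png",cv2.cvtColor(p,cv2.COLOR_RGB2BGR)); np.savez(f"pics/{n}7.npz",p=p,d=d)
    if n=="side": cv2.imwrite("pics/side7c.png",cv2.cvtColor(cv2.resize(p[110:230,210:350],None,fx=5,fy=5,interpolation=cv2.INTER_CUBIC),cv2.COLOR_RGB2BGR))
    P=cloud(d,c)
    Q,m=comp(n,p,d,c,[.5,-.04,.04],[.62,.08,.09],"white")
    R=np.polyfit(Q[:,0],Q[:,2],1);print("slope",R)
E
```

```text
t 6.12 tcp [0.4989 0.0237 0.0082] yaw -7.06 F [-7.8  0.6  4.2] gap 0.0496 -> shift [ 0.0002 -0.0018 -0.0008] turn -0.001
slope [-0.08330016  0.10507511]
slope [-0.15190698  0.14077897]
```

View pics/side7c.png

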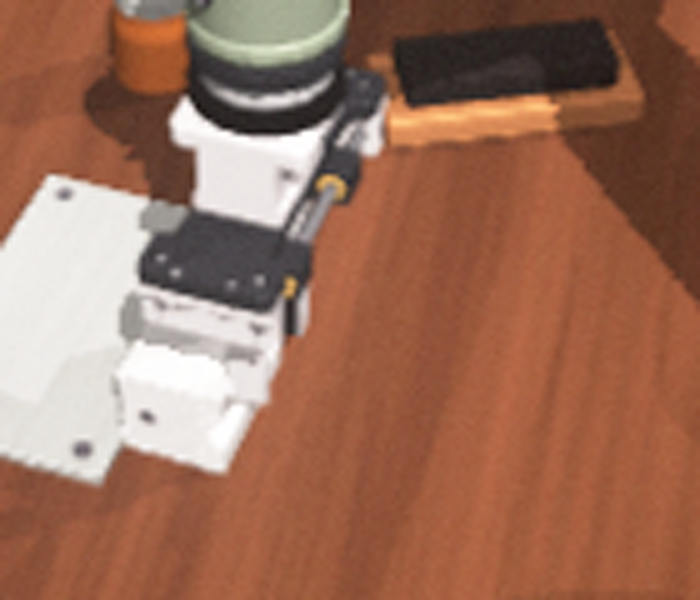

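View pics/wrist7.png

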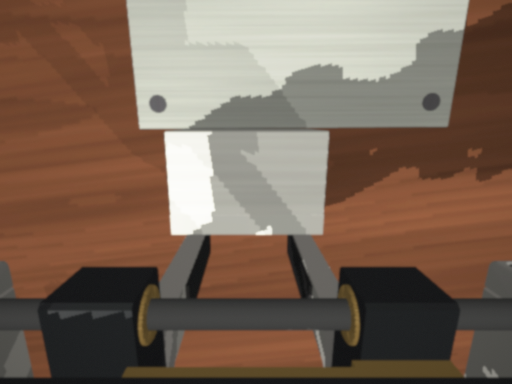

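```bash
python3 - <<'E'
from h import *
for k in (5,6,7):
    z=np.load(f"pics/wrist{k}.npz");d=z['d']
    # raw depth along column between fingers, top face
    print(k,d[135:232:8,250].round(4))
c=get_calibration("wrist");P=cloud(d,c)
print(P[132:232:8,250].round(4))
E
```

```text
5 [0.1602 0.1618 0.1626 0.1647 0.1646 0.1666 0.1668 0.1683 0.1695 0.1691
 0.1716 0.172  0.2373]
6 [0.1601 0.1611 0.1614 0.1637 0.1655 0.1663 0.1676 0.1679 0.1689 0.171
 0.1719 0.1741 0.1759]
7 [0.159  0.1612 0.1628 0.1638 0.1637 0.1659 0.1664 0.1691 0.1697 0.169
 0.1723 0.1732 0.1741]
[[0.5686 0.0141 0.0589]
 [0.5643 0.0146 0.0586]
 [0.5601 0.0151 0.0595]
 [0.5558 0.0156 0.0596]
 [0.5514 0.0162 0.0598]
 [0.5469 0.0167 0.0594]
 [0.5423 0.0173 0.059 ]
 [0.5378 0.0179 0.0595]
 [0.533  0.0184 0.059 ]
 [0.5281 0.019  0.0585]
 [0.5234 0.0196 0.0589]
 [0.5184 0.0202 0.0586]
 [0.5135 0.0208 0.0591]]
```

Call:
jog_arm(moves=[[0.006, 0, 0, 0, 0.06], [0.009, 0, -0.001, 0, 0.06], [0.011, 0, -0.004, 0, 0.06], [0.013, 0, -0.007, 0, 0.06], [0.016, 0, -0.01, 0, 0.06]])

```text
t: 6.63
tcp_pos: [0.5062, 0.0228, 0.0162]
tcp_rot: [0.998, -0.061, -0.016, -0.002]
wrist_force: [-17.6, 2.0, 12.8]
finger_gap: 0.0499
```

```bash
python3 - <<'E'
from h import *
go(.4993,.0254,.009,-7)
for n in ("wrist","side"):
    c=get_calibration(n);p,d=snapshot(n); cv2.imwrite(f"pics/{n}8.png",cv2.cvtColor(p,cv2.COLOR_RGB2BGR)); np.savez(f"pics/{n}8.npz",p=p,d=d)
    if n=="side": cv2.imwrite("pics/side8c.png",cv2.cvtColor(cv2.resize(p[110:230,210:350],None,fx=5,fy=5,interpolation=cv2.INTER_CUBIC),cv2.COLOR_RGB2BGR))
    else: P=cloud(d,c);print(P[110:246:8,250].round(4))
E
```

```text
t 6.63 tcp [0.5062 0.0228 0.0162] yaw -6.98 F [-17.6   2.   12.8] gap 0.0499 -> shift [-0.0069 -0.0017  0.0074] turn 0.0003
[[5.889e-01 1.160e-02 7.300e-03]
 [5.833e-01 1.230e-02 7.600e-03]
 [5.778e-01 1.300e-02 7.900e-03]
 [5.753e-01 1.340e-02 5.880e-02]
 [5.710e-01 1.390e-02 5.990e-02]
 [5.666e-01 1.440e-02 6.070e-02]
 [5.621e-01 1.500e-02 6.050e-02]
 [5.576e-01 1.550e-02 6.130e-02]
 [5.535e-01 1.610e-02 6.390e-02]
 [5.490e-01 1.660e-02 6.460e-02]
 [5.437e-01 1.720e-02 6.250e-02]
 [5.396e-01 1.770e-02 6.500e-02]
 [5.349e-01 1.830e-02 6.540e-02]
 [5.306e-01 1.880e-02 6.720e-02]
 [5.254e-01 1.950e-02 6.630e-02]
 [5.214e-01 2.000e-02 6.900e-02]
 [4.865e-01 2.400e-02 4.000e-04]]
```

View pics/side8c.png

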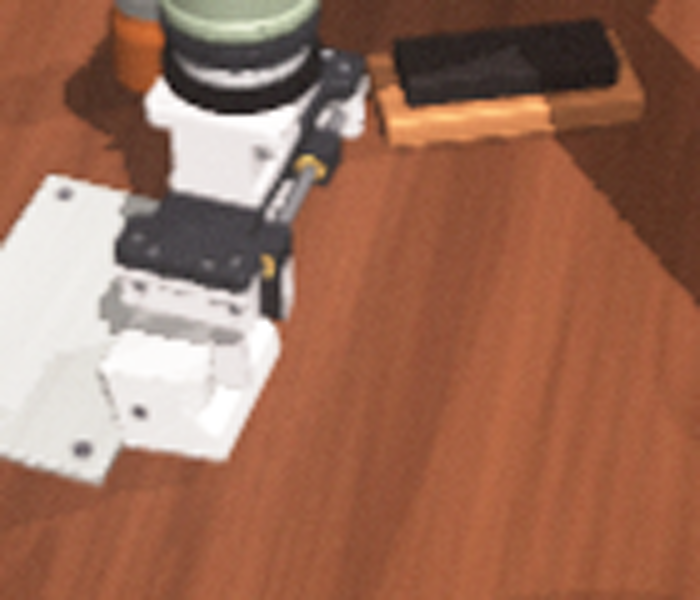

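View pics/wrist8.png

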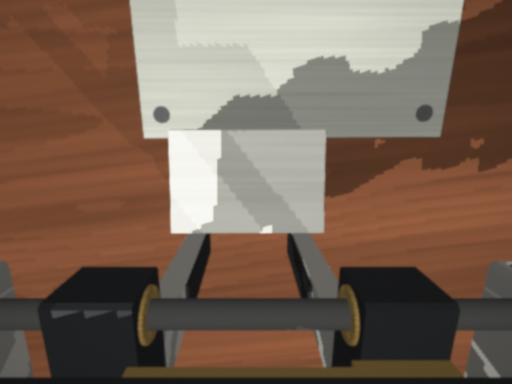

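Call:
jog_arm(moves=[[0.007, 0, -0.006, 0, 0.06], [0.011, 0, -0.01, 0, 0.06], [0.015, 0, -0.013, 0, 0.06], [0.019, 0, -0.016, 0, 0.06], [0.023, 0, -0.018, 0, 0.06]])

```text
t: 7.15
tcp_pos: [0.5325, 0.0196, 0.0351]
tcp_rot: [0.998, -0.061, -0.013, -0.002]
wrist_force: [-1.7, 0.2, 0.8]
finger_gap: 0.0498
```

```bash
python3 - <<'E'
from h import *
go(.4993,.0254,.009,-7)
for n in ("wrist","side"):
    c=get_calibration(n);p,d=snapshot(n); cv2.imwrite(f"pics/{n}9.png",cv2.cvtColor(p,cv2.COLOR_RGB2BGR)); np.savez(f"pics/{n}9.npz",p=p,d=d)
    if n=="side": cv2.imwrite("pics/side9c.png",cv2.cvtColor(cv2.resize(p[110:230,210:350],None,fx=5,fy=5,interpolation=cv2.INTER_CUBIC),cv2.COLOR_RGB2BGR))
    else: P=cloud(d,c);print(P[110:246:8,250].round(4))
E
```

```text
t 7.15 tcp [0.5325 0.0196 0.0351] yaw -7.0 F [-1.7  0.2  0.8] gap 0.0498 -> shift [-0.0329 -0.0016  0.027 ] turn 0.0001
[[0.6155 0.0083 0.0078]
 [0.6095 0.009  0.0075]
 [0.6034 0.0097 0.0071]
 [0.5973 0.0105 0.0083]
 [0.5946 0.0109 0.0499]
 [0.5898 0.0115 0.0542]
 [0.5852 0.0121 0.0583]
 [0.5803 0.0127 0.0601]
 [0.5762 0.0132 0.0657]
 [0.5716 0.0138 0.0679]
 [0.5675 0.0143 0.0722]
 [0.5633 0.0148 0.0753]
 [0.5592 0.0153 0.0788]
 [0.5549 0.0158 0.0808]
 [0.5487 0.0166 0.0779]
 [0.5326 0.0185 0.0508]
 [0.5251 0.0194 0.0476]]
```

View pics/side9c.png

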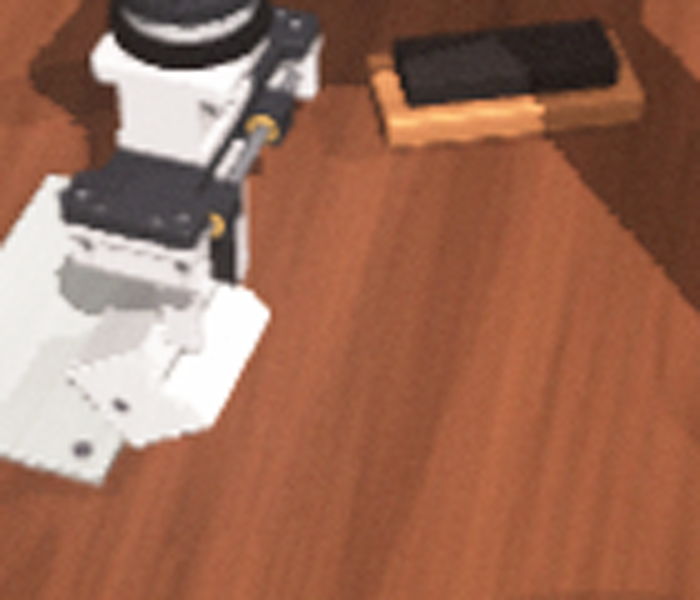

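View pics/wrist9.png

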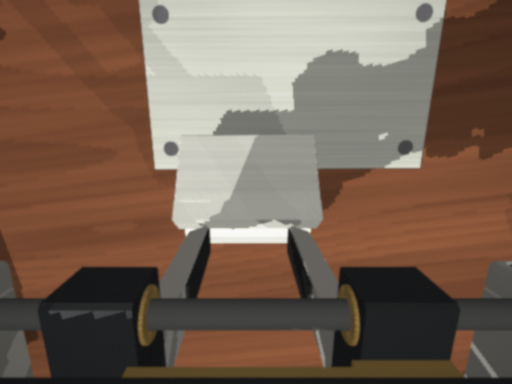

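Call:
jog_arm(moves=[[0.007, 0, -0.002, 0, 0.06], [0.012, 0, -0.003, 0, 0.06], [0.017, 0, -0.004, 0, 0.06], [0.022, 0, -0.004, 0, 0.06], [0.027, 0, -0.004, 0, 0.06]])

```text
t: 7.67
tcp_pos: [0.5611, 0.0159, 0.0387]
tcp_rot: [0.998, -0.061, -0.012, -0.002]
wrist_force: [-0.3, 0.1, 0.1]
finger_gap: 0.0496
```

```bash
python3 - <<'E'
from h import *
go(.4993,.0254,.009,-7)
for n in ("wrist","side"):
    c=get_calibration(n);p,d=snapshot(n); cv2.imwrite(f"pics/{n}10.png",cv2.cvtColor(p,cv2.COLOR_RGB2BGR)); np.savez(f"pics/{n}10.npz",p=p,d=d)
    if n=="side": cv2.imwrite("pics/side10c.png",cv2.cvtColor(cv2.resize(p[110:230,210:350],None,fx=5,fy=5,interpolation=cv2.INTER_CUBIC),cv2.COLOR_RGB2BGR))
    else: P=cloud(d,c);print(P[110:260:8,250].round(4))
E
```

```text
t 7.67 tcp [0.5611 0.0159 0.0387] yaw -7.01 F [-0.3  0.1  0.1] gap 0.0496 -> shift [-0.0617 -0.0018  0.0313] turn -0.0002
[[0.6442 0.0046 0.0076]
 [0.6381 0.0053 0.0076]
 [0.632  0.0061 0.0074]
 [0.6256 0.0068 0.0065]
 [0.6193 0.0076 0.0071]
 [0.6129 0.0084 0.0076]
 [0.6064 0.0092 0.008 ]
 [0.6045 0.0095 0.0372]
 [0.6    0.01   0.0447]
 [0.596  0.0106 0.0529]
 [0.5923 0.011  0.0609]
 [0.5888 0.0115 0.0681]
 [0.5853 0.0119 0.0746]
 [0.5821 0.0123 0.0808]
 [0.5753 0.0131 0.0762]
 [0.5691 0.0139 0.0743]
 [0.5568 0.0154 0.0585]
 [0.5515 0.016  0.0604]
 [0.5464 0.0166 0.0626]]
```

View pics/side10c.png

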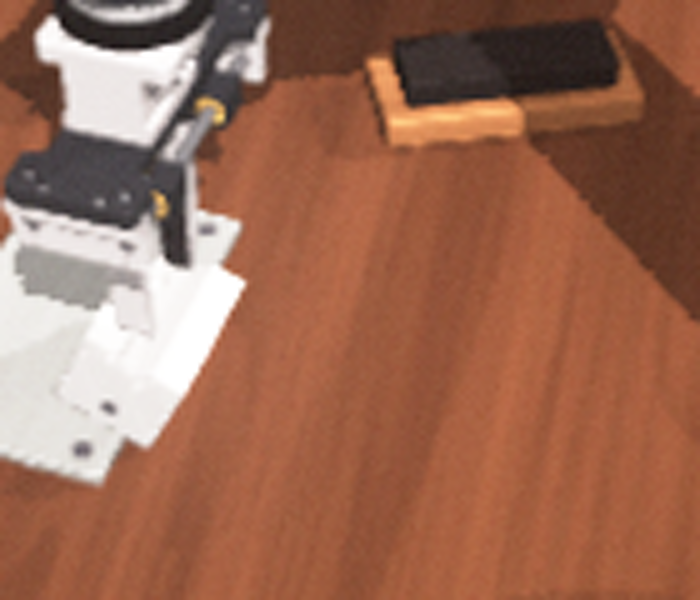

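View pics/wrist10.png

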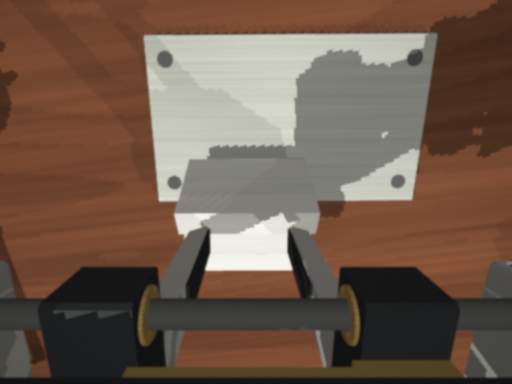

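Call:
jog_arm(moves=[[0.005, 0, -0.001, 0, 0.06], [0.009, 0, -0.001, 0, 0.06], [0.012, 0, -0.001, 0, 0.06], [0.012, 0, -0.004, 0, 0.06], [0.012, 0, -0.008, 0, 0.06]])

```text
t: 8.18
tcp_pos: [0.5731, 0.0144, 0.0461]
tcp_rot: [0.998, -0.061, -0.013, -0.002]
wrist_force: [-0.5, -0.4, 0.0]
finger_gap: 0.0498
```

```bash
python3 - <<'E'
from h import *
go(.4993,.0254,.009,-7)
for n in ("wrist","side"):
    c=get_calibration(n);p,d=snapshot(n); cv2.imwrite(f"pics/{n}11.png",cv2.cvtColor(p,cv2.COLOR_RGB2BGR)); np.savez(f"pics/{n}11.npz",p=p,d=d)
    if n=="side": cv2.imwrite("pics/side11c.png",cv2.cvtColor(cv2.resize(p[110:230,210:350],None,fx=5,fy=5,interpolation=cv2.INTER_CUBIC),cv2.COLOR_RGB2BGR))
    else: P=cloud(d,c);print(P[150:290:8,250].round(4))
E
```

```text
t 8.18 tcp [0.5731 0.0144 0.0461] yaw -7.01 F [-0.5 -0.4  0. ] gap 0.0498 -> shift [-0.0736 -0.0018  0.039 ] turn -0.0002
[[ 6.238e-01  6.900e-03  5.700e-03]
 [ 6.173e-01  7.700e-03  7.500e-03]
 [ 6.149e-01  8.100e-03  3.450e-02]
 [ 6.147e-01  8.200e-03  6.620e-02]
 [ 6.095e-01  8.800e-03  6.700e-02]
 [ 6.040e-01  9.500e-03  6.700e-02]
 [ 5.986e-01  1.020e-02  6.770e-02]
 [ 5.914e-01  1.100e-02  6.270e-02]
 [ 5.841e-01  1.190e-02  5.830e-02]
 [ 5.795e-01  1.250e-02  6.250e-02]
 [ 5.749e-01  1.310e-02  6.610e-02]
 [ 5.699e-01  1.370e-02  6.850e-02]
 [ 5.628e-01  1.450e-02  6.630e-02]
 [ 5.567e-01  1.530e-02  6.670e-02]
 [ 5.149e-01  2.020e-02 -1.000e-03]
 [ 5.065e-01  2.120e-02 -4.000e-04]
 [ 4.976e-01  2.230e-02 -5.000e-04]
 [ 4.884e-01  2.350e-02 -9.000e-04]]
```

View pics/side11c.png

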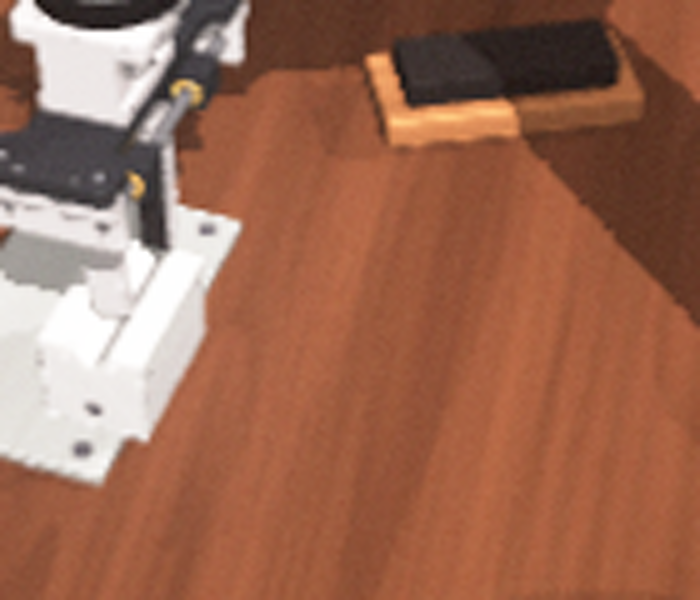

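View pics/wrist11.png

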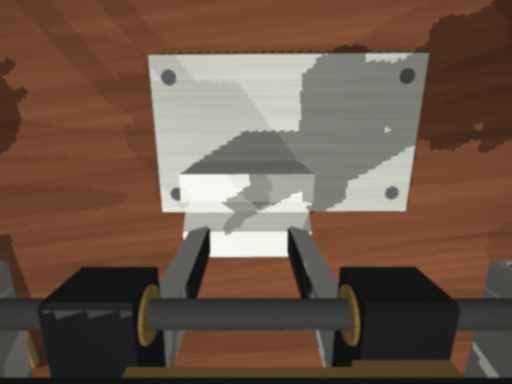

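Call:
jog_arm(moves=[[0, 0, -0.03, 0, 0.06], [0, 0, -0.06, 0, 0.06], [-0.02, -0.02, -0.075, -0.03, 0.06], [-0.04, -0.05, -0.075, -0.06, 0.06], [-0.06, -0.085, -0.075, -0.09, 0.06]])

```text
t: 8.7
tcp_pos: [0.5277, 0.1053, 0.1261]
tcp_rot: [1.0, -0.017, -0.009, -0.002]
wrist_force: [0.5, 1.0, -0.9]
finger_gap: 0.0496
```

```bash
python3 -c "
from h import *
go(.4815,.29,.12,-1.5)"
```

```text
t 8.7 tcp [0.5277 0.1053 0.1261] yaw -1.96 F [ 0.5  1.  -0.9] gap 0.0496 -> shift [-0.0524 -0.1829  0.0078] turn -0.008
```

Call:
jog_arm(moves=[[-0.011, -0.038, 0.0, -0.004, 0.3], [-0.022, -0.076, 0, -0.008, 0.3], [-0.033, -0.114, 0, -0.008, 0.3], [-0.044, -0.152, 0, -0.008, 0.3], [-0.052, -0.183, 0.008, -0.008, 0.3]])

```text
t: 9.12
tcp_pos: [0.482, 0.2932, 0.1219]
tcp_rot: [1.0, -0.012, -0.007, -0.003]
wrist_force: [0.5, -1.0, -1.2]
finger_gap: 0.061
```

Call:
jog_arm(moves=[[0, 0, 0, 0, 0.3], [0, 0, 0, 0, 0.3], [0, 0, 0, 0, 0.3], [0, 0, 0, 0, 0.3], [0, 0, 0, 0, 0.3]])

```text
t: 9.53
tcp_pos: [0.4826, 0.2918, 0.1221]
tcp_rot: [1.0, -0.014, -0.007, -0.003]
wrist_force: [0.3, -0.5, 0.6]
finger_gap: 0.061
```

```bash
python3 - <<'E'
from h import *
go(.4815,.29,.12,-1.5)
for n in ("wrist","scene"):
    c=get_calibration(n);p,d=snapshot(n); cv2.imwrite(f"pics/{n}12.png",cv2.cvtColor(p,cv2.COLOR_RGB2BGR)); np.savez(f"pics/{n}12.npz",p=p,d=d)
    if n=="scene": cv2.imwrite("pics/scene12c.png",cv2.cvtColor(cv2.resize(p[100:260,210:390],None,fx=4,fy=3.5,interpolation=cv2.INTER_CUBIC),cv2.COLOR_RGB2BGR))
E
```

```text
t 9.53 tcp [0.4826 0.2918 0.1221] yaw -1.55 F [ 0.3 -0.5  0.6] gap 0.061 -> shift [-0.0011  0.0018  0.0021] turn -0.0009
```

View pics/wrist12.png

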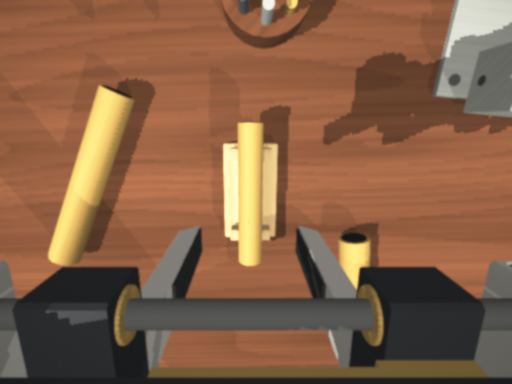

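View pics/scene12c.png

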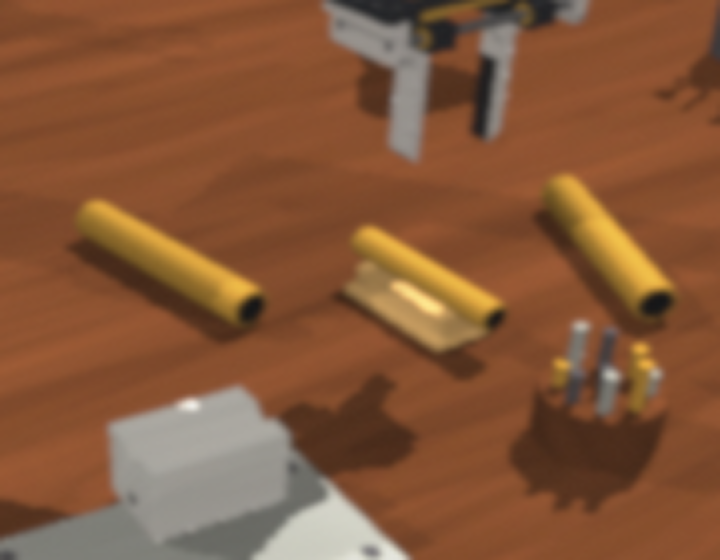

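```bash
python3 - <<'E'
from h import *
z=np.load("pics/wrist12.npz");p=z['p'];d=z['d'];c=get_calibration("wrist");P=cloud(d,c)
hsv=cv2.cvtColor(p,cv2.COLOR_RGB2HSV)
for nm,lo,hi in(("rest tube",[.35,.24,.033],[.62,.35,.06]),):
    m=(d>0)&np.all((P>lo)&(P<hi),-1)&(hsv[...,1]>120)
    v,u=np.nonzero(m)
    R=cv2.minAreaRect(np.c_[u,v].astype(np.float32));b=cv2.boxPoints(R);print(R,b.round(1).tolist())
    W=ray(c,b,.036);print(W.round(4),W.mean(0).round(4))
    Q=P[m];top=Q[Q[:,2]>np.percentile(Q[:,2],60)]
    f=np.polyfit(top[:,0],top[:,1],1);print("axis deg",np.degrees(np.arctan(f[0])),"y at .4815",np.polyval(f,.4815),"x range",np.percentile(Q[:,0],[.5,99.5]),"top",np.percentile(Q[:,2],95))
x0,y0=180,90
cv2.imwrite("pics/wrist12c.png",cv2.cvtColor(cv2.resize(p[90:280,180:320],None,fx=3,fy=3,interpolation=cv2.INTER_CUBIC),cv2.COLOR_RGB2BGR))
go(.4815,.29,.12,-1.5)
c=get_calibration("wrist")
#forks
print(ray(c,[[231,150],[270,150],[231,237],[270,237]],.028).round(4))
E
```

```text
((250.5, 193.5), (143.0, 25.0), 90.0) [[238.0, 122.0], [263.0, 122.0], [263.0, 265.0], [238.0, 265.0]]
[[0.5574 0.3008 0.036 ]
 [0.5567 0.2761 0.036 ]
 [0.4009 0.2783 0.036 ]
 [0.4016 0.3065 0.036 ]] [0.4792 0.2904 0.036 ]
axis deg -1.7042287254374966 y at .4815 0.2877937405980832 x range [0.40787541 0.55709733] top 0.04860213306669933
t 9.63 tcp [0.4826 0.2919 0.1221] yaw -1.55 F [0.2 0.2 0.1] gap 0.0612 -> shift [-0.001   0.002   0.0021] turn -0.0009
[[0.5294 0.3094 0.028 ]
 [0.5283 0.2689 0.028 ]
 [0.4324 0.3136 0.028 ]
 [0.4313 0.2697 0.028 ]]
```

View pics/wrist12c.png

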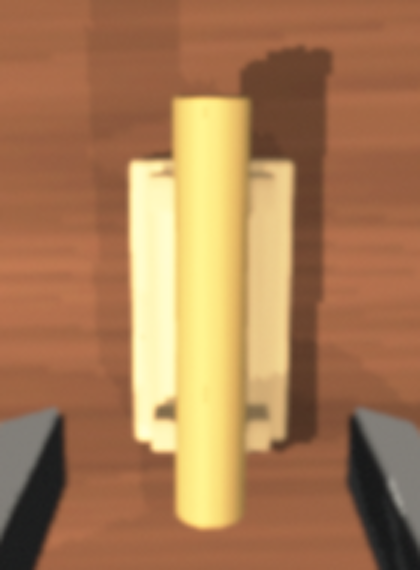

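```bash
python3 -c "
from h import *
go(.482,.2895,-.0095,-1.6)"
```

```text
t 9.63 tcp [0.4826 0.2919 0.1221] yaw -1.55 F [0.2 0.2 0.1] gap 0.0612 -> shift [0.0014 0.0033 0.1316] turn 0.0008
```

Call:
jog_arm(moves=[[0.001, 0.003, 0.03, 0, 0.3], [0.001, 0.003, 0.06, 0, 0.3], [0.001, 0.003, 0.09, 0, 0.3], [0.001, 0.003, 0.105, 0, 0.3], [0.001, 0.003, 0.11, 0, 0.3]])

```text
t: 10.05
tcp_pos: [0.4792, 0.2876, 0.0085]
tcp_rot: [1.0, -0.014, -0.01, -0.002]
wrist_force: [-1.0, 0.4, -0.6]
finger_gap: 0.0611
```

```bash
python3 - <<'E'
from h import *
go(.482,.2895,-.0095,-1.6)
for n in ("wrist","scene"):
    c=get_calibration(n);p,d=snapshot(n); cv2.imwrite(f"pics/{n}13.png",cv2.cvtColor(p,cv2.COLOR_RGB2BGR)); np.savez(f"pics/{n}13.npz",p=p,d=d)
    P=cloud(d,c)
    if n=="scene": cv2.imwrite("pics/scene13c.png",cv2.cvtColor(cv2.resize(p[120:220,260:380],None,fx=6,fy=6,interpolation=cv2.INTER_CUBIC),cv2.COLOR_RGB2BGR))
    else: print(P[224:236:2,192].round(4),P[224:236:2,304].round(4))
E
```

```text
t 10.05 tcp [0.4792 0.2876 0.0085] yaw -1.64 F [-1.   0.4 -0.6] gap 0.0611 -> shift [ 0.0032 -0.0019  0.018 ] turn -0.0006
[[ 4.759e-01  3.334e-01 -1.000e-03]
 [ 4.745e-01  3.333e-01  1.000e-04]
 [ 4.918e-01  3.224e-01  5.010e-02]
 [ 4.918e-01  3.218e-01  5.340e-02]
 [ 4.918e-01  3.211e-01  5.690e-02]
 [ 4.920e-01  3.204e-01  6.060e-02]] [[ 0.4733  0.2429 -0.0011]
 [ 0.4718  0.2429 -0.0007]
 [ 0.4896  0.2522  0.0495]
 [ 0.4892  0.2525  0.0517]
 [ 0.4899  0.2534  0.0567]
 [ 0.4893  0.2537  0.0584]]
```

View pics/wrist13.png

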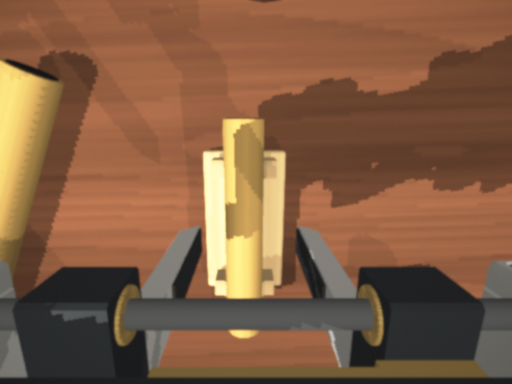

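View pics/scene13c.png

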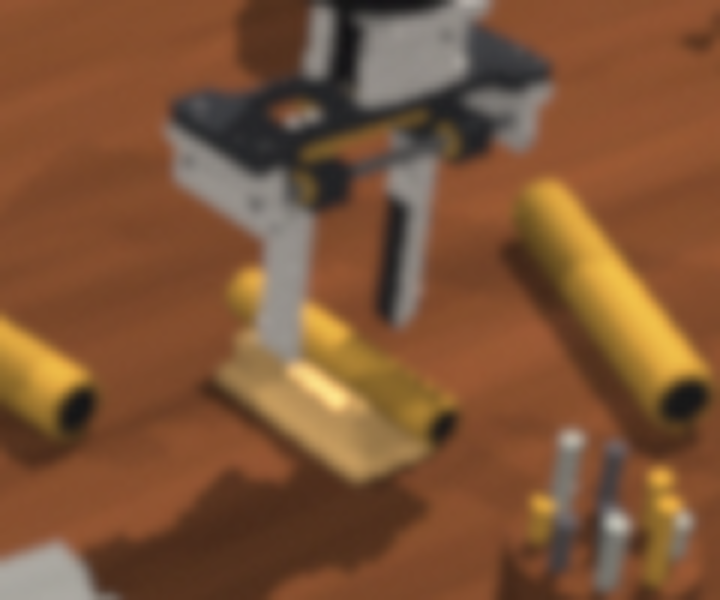

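Call:
jog_arm(moves=[[0, -0.002, 0.009, 0, 0.3], [0, -0.002, 0.018, 0, 0.3], [0, -0.002, 0.018, 0, 0.3], [0, -0.002, 0.018, 0, 0.0], [0, -0.002, 0.018, 0, -0.4]])

```text
t: 10.57
tcp_pos: [0.4815, 0.2911, -0.0064]
tcp_rot: [1.0, -0.014, -0.008, -0.003]
wrist_force: [-0.5, -0.5, 0.7]
finger_gap: 0.0509
```

```bash
python3 - <<'E'
from h import *
go(.482,.2895,-.0095,-1.6)
E
```

```text
t 10.57 tcp [ 0.4815  0.2911 -0.0064] yaw -1.6 F [-0.5 -0.5  0.7] gap 0.0509 -> shift [0.0006 0.0016 0.0031] turn -0.0
```

Call:
jog_arm(moves=[[0, 0.001, 0.003, 0, 0.0], [0, 0.001, 0.004, 0, 0.0], [0, 0.001, 0.004, 0, -1], [0, 0.001, 0.004, 0, -1], [0, 0.001, 0.004, 0, -1]])

```text
t: 10.98
tcp_pos: [0.4814, 0.2901, -0.0104]
tcp_rot: [1.0, -0.014, -0.008, -0.003]
wrist_force: [0.3, 0.5, 0.1]
finger_gap: 0.0302
```

```bash
python3 - <<'E'
from h import *
go(.482,.2895,-.0095,-1.6)
E
```

```text
t 10.98 tcp [ 0.4814  0.2901 -0.0104] yaw -1.61 F [0.3 0.5 0.1] gap 0.0302 -> shift [ 0.0006  0.0006 -0.0009] turn -0.0001
```

Closing the rest of the way.

Call:
jog_arm(moves=[[0, 0, 0, 0, -1], [0, 0, 0, 0, -1], [0, 0, 0, 0, -1], [0, 0, 0, 0, -1], [0, 0, 0, 0, -1]])

```text
t: 11.4
tcp_pos: [0.4816, 0.291, -0.0102]
tcp_rot: [1.0, -0.014, -0.008, -0.004]
wrist_force: [-0.6, 4.7, -0.0]
finger_gap: 0.0255
```

```bash
python3 - <<'E'
from h import *
go(.482,.2895,-.0095,-1.6)
c=get_calibration("scene");p,d=snapshot("scene")
cv2.imwrite("pics/scene14c.png",cv2.cvtColor(cv2.resize(p[120:220,260:380],None,fx=6,fy=6,interpolation=cv2.INTER_CUBIC),cv2.COLOR_RGB2BGR))
E
```

```text
t 11.4 tcp [ 0.4816  0.291  -0.0102] yaw -1.61 F [-0.6  4.7 -0. ] gap 0.0255 -> shift [ 0.0004  0.0014 -0.0007] turn -0.0002
```

View pics/scene14c.png

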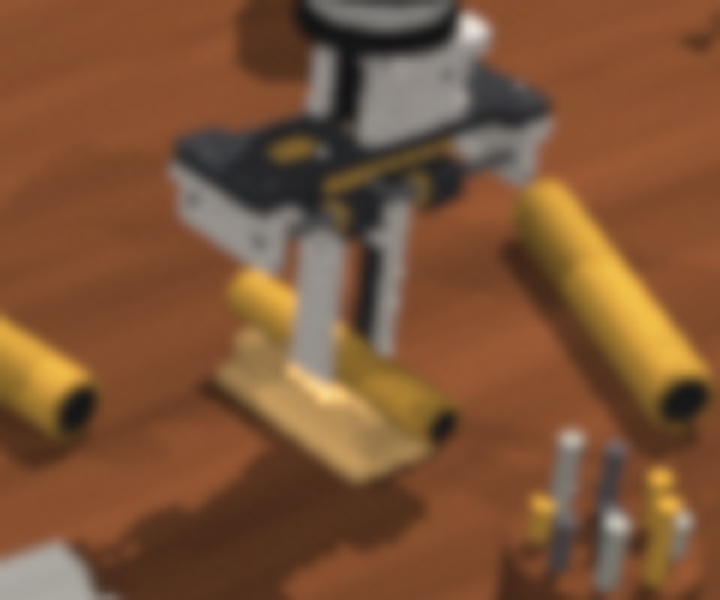

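Call:
jog_arm(moves=[[0, 0, -0.01, 0, -1], [0, 0, -0.03, 0, -1], [0, 0, -0.06, 0, -1], [0, 0, -0.09, 0, -1], [0, 0, -0.12, 0, -1]])

```text
t: 11.87
tcp_pos: [0.4824, 0.2882, 0.1105]
tcp_rot: [1.0, -0.014, -0.009, -0.002]
wrist_force: [-0.9, 0.5, -2.4]
finger_gap: 0.0251
```

```bash
python3 - <<'E'
from h import *
go(.482,.2895,-.0095,-1.6)
for n in ("wrist","side","scene"):
    c=get_calibration(n);p,d=snapshot(n); cv2.imwrite(f"pics/{n}15.png",cv2.cvtColor(p,cv2.COLOR_RGB2BGR)); np.savez(f"pics/{n}15.npz",p=p,d=d)
    Q,m=comp(n,p,d,c,[.5,-.06,.055],[.66,.09,.075],"white")
    R=cv2.minAreaRect(Q[:,:2].astype(np.float32)*1000); print(n,R,np.median(Q[:,2]),cv2.boxPoints(R).round(1).tolist())
E
```

```text
t 11.87 tcp [0.4824 0.2882 0.1105] yaw -1.62 F [-0.9  0.5 -2.4] gap 0.0251 -> shift [ 0.0017 -0.0008  0.12  ] turn -0.0004
wrist ((569.1564331054688, 61.43321990966797), (17.34416961669922, 3.290891170501709), 0.0431368425488472) 0.0567156309041482 [[560.5, 63.099998474121094], [560.5, 59.79999923706055], [577.7999877929688, 59.79999923706055], [577.7999877929688, 63.099998474121094]]
side ((0.0, 0.0), (0.0, 0.0), 0.0) nan [[0.0, 0.0], [0.0, 0.0], [0.0, 0.0], [0.0, 0.0]]
scene ((584.6685180664062, 13.492755889892578), (91.66644287109375, 63.84189987182617), 83.71749877929688) 0.06738252830702493 [[547.9000244140625, -28.600000381469727], [611.4000244140625, -35.599998474121094], [621.4000244140625, 55.599998474121094], [558.0, 62.5]]
  return _methods._mean(a, axis=axis, dtype=dtype,
  ret = ret.dtype.type(ret / rcount)
```

View pics/wrist15.png

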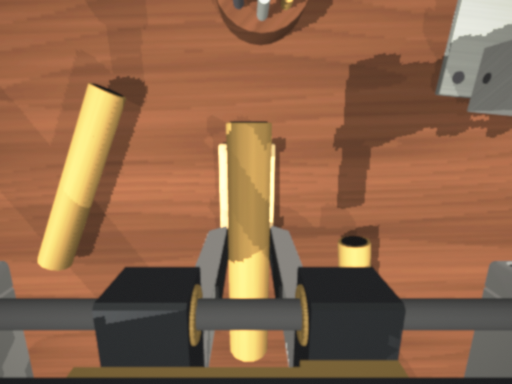

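View pics/side15.png

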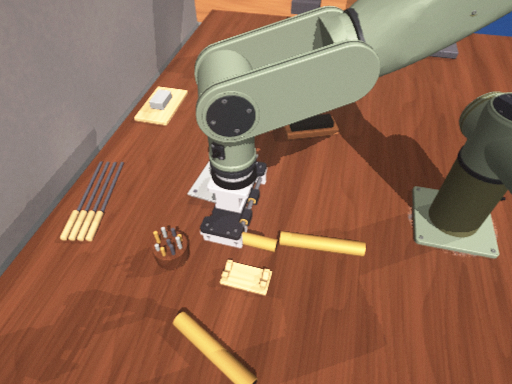

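View pics/scene15.png

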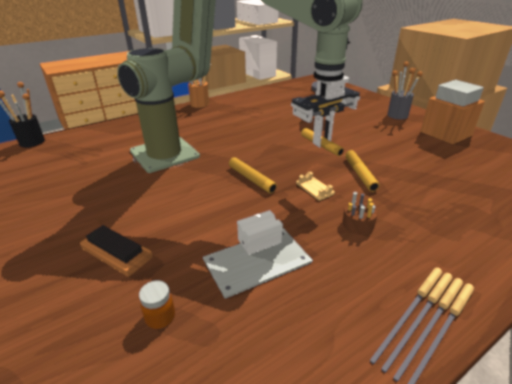

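Call:
jog_arm(moves=[[0.004, 0.015, 0, -0.06, -1], [0.012, 0.045, 0, -0.17, -1], [0.02, 0.08, 0, -0.28, -1], [0.028, 0.115, 0, -0.39, -1], [0.036, 0.15, 0, -0.5, -1]])

```text
t: 12.43
tcp_pos: [0.5149, 0.1368, 0.1084]
tcp_rot: [0.972, 0.237, -0.006, -0.005]
wrist_force: [0.5, -0.1, -1.8]
finger_gap: 0.0253
```

```bash
python3 -c "
from h import *
go(.57,-.117,.11,83.5)"
```

```text
t 12.43 tcp [0.5149 0.1368 0.1084] yaw 27.39 F [ 0.5 -0.1 -1.8] gap 0.0253 -> shift [-0.0678  0.2506 -0.0042] turn -0.9793
```

Call:
jog_arm(moves=[[-0.007, 0.025, 0, -0.1, -1], [-0.015, 0.055, 0, -0.22, -1], [-0.023, 0.085, 0, -0.34, -1], [-0.032, 0.12, 0, -0.46, -1], [-0.042, 0.155, 0, -0.57, -1]])

```text
t: 12.85
tcp_pos: [0.5462, -0.0217, 0.1038]
tcp_rot: [0.864, 0.503, -0.007, -0.008]
wrist_force: [1.1, 0.9, -1.3]
finger_gap: 0.0254
```

```bash
python3 -c "
from h import *
go(.57,-.117,.11,83.5)"
```

```text
t 12.85 tcp [ 0.5462 -0.0217  0.1038] yaw 60.41 F [ 1.1  0.9 -1.3] gap 0.0254 -> shift [-0.0712  0.0676 -0.0073] turn -0.403
```

Call:
jog_arm(moves=[[-0.018, 0.017, -0.003, -0.11, -1], [-0.036, 0.034, -0.005, -0.22, -1], [-0.055, 0.05, -0.007, -0.33, -1], [-0.071, 0.067, -0.007, -0.4, -1], [-0.071, 0.067, -0.007, -0.4, -1]])

```text
t: 13.27
tcp_pos: [0.5682, -0.121, 0.107]
tcp_rot: [0.748, 0.664, -0.008, -0.01]
wrist_force: [-0.2, 0.1, -1.3]
finger_gap: 0.0251
```

```bash
python3 - <<'E'
from h import *
go(.57,-.117,.11,83.5)
for n in ("wrist","side","scene"):
    c=get_calibration(n);p,d=snapshot(n); cv2.imwrite(f"pics/{n}16.png",cv2.cvtColor(p,cv2.COLOR_RGB2BGR)); np.savez(f"pics/{n}16.npz",p=p,d=d)
    if n=="side": cv2.imwrite("pics/side16c.png",cv2.cvtColor(cv2.resize(p[100:240,170:310],None,fx=4,fy=4,interpolation=cv2.INTER_CUBIC),cv2.COLOR_RGB2BGR))
    Q,m=comp(n,p,d,c,[.5,-.06,.055],[.66,.09,.075],"white")
    if len(Q)>50:
        R=cv2.minAreaRect(Q[:,:2].astype(np.float32)*1000); print(n,len(Q),R,np.median(Q[:,2]),cv2.boxPoints(R).round(1).tolist())
E
```

```text
t 13.27 tcp [ 0.5682 -0.121   0.107 ] yaw 83.2 F [-0.2  0.1 -1.3] gap 0.0251 -> shift [ 0.0042  0.0012 -0.003 ] turn -0.0052
wrist 7761 ((584.809326171875, 7.627330780029297), (77.42132568359375, 60.240325927734375), 83.14361572265625) 0.06682546340097516 [[550.2999877929688, -27.200000762939453], [610.0999755859375, -34.400001525878906], [619.2999877929688, 42.5], [559.5, 49.70000076293945]]
side 611 ((583.751220703125, 15.572803497314453), (92.96766662597656, 61.027225494384766), 82.97016143798828) 0.06665559958390684 [[547.7999877929688, -26.799999237060547], [608.2999877929688, -34.29999923706055], [619.7000122070312, 58.0], [559.2000122070312, 65.4000015258789]]
scene 795 ((585.2096557617188, 13.385566711425781), (91.10472106933594, 63.59214782714844), 83.99503326416016) 0.06739574732323617 [[548.7999877929688, -28.600000381469727], [612.0999755859375, -35.20000076293945], [621.5999755859375, 55.400001525878906], [558.4000244140625, 62.0]]
```

View pics/wrist16.png

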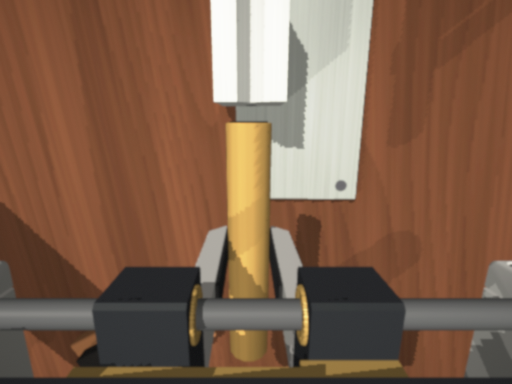

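View pics/side16c.png

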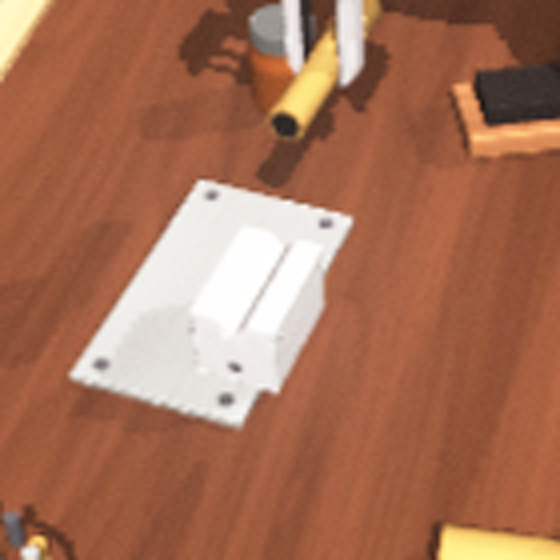

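```bash
python3 - <<'E'
from h import *
z=np.load("pics/wrist16.npz");p=z['p'];d=z['d'];c=get_calibration("wrist");P=cloud(d,c)
a=np.radians(83.1);ax=np.array([np.cos(a),np.sin(a)]);nx=np.array([np.sin(a),-np.cos(a)])
C=np.array([.5848,.0145])
o=manip.observe();T=o["tcp_pos"]
rel=P[...,:2]-C;s=rel@ax;n=rel@nx
m=(d>0)&(P[...,2]>.05)&(P[...,2]<.072)&(abs(n)<.04)&(abs(s)<.05)
for s0 in np.arange(-.04,.031,.01):
    k=m&(abs(s-s0)<.003); kk=k&(P[...,2]>.063)
    g=k&(P[...,2]<.0645)&(abs(n)<.012)
    b=[np.median(P[...,2][k&(abs(n-q)<.001)]).round(4) if (k&(abs(n-q)<.001)).any() else 0 for q in np.arange(-.012,.0121,.003)]
    print(s0.round(3),"edges",n[kk].min().round(4),n[kk].max().round(4),"profile",b)
hsv=cv2.cvtColor(p,cv2.COLOR_RGB2HSV)
t=(d>0)&(P[...,2]>.135)&(P[...,2]<.18)&(hsv[...,1]>110)&(np.abs(P[...,0]-T[0])<.06)
t[260:]=False
Q=P[t];r=(Q[:,:2]-T[:2])@ax; w=(Q[:,:2]-T[:2])@nx
for r0 in np.arange(.02,.09,.01):
    k=abs(r-r0)<.004
    if k.sum()>5: print("tube",r0.round(3),"n lo/hi",np.percentile(w[k],[1,99]).round(4),"ztop",np.percentile(Q[k,2],95).round(4),"n of top",w[k][Q[k,2]>np.percentile(Q[k,2],75)].mean().round(4))
print("end",r.max(),"tube angle",T, "tcp rel C: s",(T[:2]-C)@ax,"n",(T[:2]-C)@nx)
E
```

```text
-0.04 edges -0.0303 0.0292 profile [np.float64(0.0681), np.float64(0.0647), np.float64(0.0624), np.float64(0.0584), np.float64(0.0575), np.float64(0.0603), np.float64(0.0639), np.float64(0.0667), np.float64(0.0672)]
-0.03 edges -0.0301 0.0289 profile [np.float64(0.0677), np.float64(0.0652), np.float64(0.0625), np.float64(0.059), np.float64(0.0573), np.float64(0.0607), np.float64(0.0634), np.float64(0.0667), np.float64(0.0678)]
-0.02 edges -0.0306 0.0292 profile [np.float64(0.0678), np.float64(0.0652), np.float64(0.0626), np.float64(0.0595), np.float64(0.0581), np.float64(0.0607), np.float64(0.0638), np.float64(0.067), np.float64(0.068)]
-0.01 edges -0.0304 0.0291 profile [np.float64(0.0678), np.float64(0.0648), np.float64(0.062), np.float64(0.059), np.float64(0.0576), np.float64(0.0607), np.float64(0.0641), np.float64(0.067), np.float64(0.0679)]
0.0 edges -0.0309 0.0287 profile [np.float64(0.0681), np.float64(0.0654), np.float64(0.0623), np.float64(0.0596), np.float64(0.0581), np.float64(0.061), np.float64(0.0637), np.float64(0.0671), np.float64(0.068)]
0.01 edges -0.0308 0.0292 prof
[... 420 characters left out ...]
2 profile [np.float64(0.0681), np.float64(0.0655), np.float64(0.062), np.float64(0.0594), np.float64(0.058), np.float64(0.061), np.float64(0.0639), np.float64(0.0672), np.float64(0.0681)]
tube 0.02 n lo/hi [-0.0096  0.0145] ztop 0.1667 n of top 0.0024
tube 0.03 n lo/hi [-0.0104  0.0143] ztop 0.167 n of top 0.0021
tube 0.04 n lo/hi [-0.01    0.0135] ztop 0.1674 n of top 0.0021
tube 0.05 n lo/hi [-0.0096  0.0138] ztop 0.1674 n of top 0.0023
tube 0.06 n lo/hi [-0.0104  0.0136] ztop 0.1677 n of top 0.0024
tube 0.07 n lo/hi [-0.01   0.014] ztop 0.1677 n of top 0.0022
end 0.07359517483933227 tube angle [ 0.56737698 -0.11598296  0.10732804] tcp rel C: s -0.13163106631378288 n -0.0016210169003644781
```

```bash
python3 - <<'E'
from h import *
a=np.radians(83.1);ax=np.array([np.cos(a),np.sin(a)]);nx=np.array([np.sin(a),-np.cos(a)])
t=np.array([.5848,.0145])+.0014*ax-.0029*nx;print(t)
go(t[0],t[1],.07,83.1)
E
```

```text
[0.5820892  0.01623826]
t 13.42 tcp [ 0.5674 -0.116   0.1073] yaw 83.23 F [ 0.  -0.4 -2.5] gap 0.0253 -> shift [1.328e-01 1.000e-04 3.810e-02] turn 0.0023
```

Call:
jog_arm(moves=[[0.03, 0, 0, 0.002, -1], [0.06, 0, 0, 0.002, -1], [0.09, 0, 0.01, 0.002, -1], [0.12, 0, 0.025, 0.002, -1], [0.133, 0, 0.038, 0.002, -1]])

```text
t: 13.83
tcp_pos: [0.5806, 0.0214, 0.0689]
tcp_rot: [0.747, 0.665, -0.007, -0.013]
wrist_force: [-0.9, -0.1, -2.7]
finger_gap: 0.0249
```

Call:
jog_arm(moves=[[0, 0, 0, 0, -1], [0, 0, 0, 0, -1], [0, 0, 0, 0, -1], [0, 0, 0, 0, -1], [0, 0, 0, 0, -1]])

```text
t: 14.25
tcp_pos: [0.5815, 0.0199, 0.0699]
tcp_rot: [0.748, 0.664, -0.006, -0.012]
wrist_force: [0.4, -0.5, -2.3]
finger_gap: 0.0253
```

```bash
python3 - <<'E'
from h import *
go(.5821,.0162,.04,83.1)
for n in ("wrist","side","scene"):
    c=get_calibration(n);p,d=snapshot(n); cv2.imwrite(f"pics/{n}17.png",cv2.cvtColor(p,cv2.COLOR_RGB2BGR)); np.savez(f"pics/{n}17.npz",p=p,d=d)
    if n=="side": cv2.imwrite("pics/side17c.png",cv2.cvtColor(cv2.resize(p[100:240,170:310],None,fx=4,fy=4,interpolation=cv2.INTER_CUBIC),cv2.COLOR_RGB2BGR))
    if n=="scene": cv2.imwrite("pics/scene17c.png",cv2.cvtColor(cv2.resize(p[150:300,190:340],None,fx=4,fy=4,interpolation=cv2.INTER_CUBIC),cv2.COLOR_RGB2BGR))
z=np.load("pics/wrist17.npz");p=z['p'];d=z['d'];c=get_calibration("wrist");P=cloud(d,c)
a=np.radians(83.1);ax=np.array([np.cos(a),np.sin(a)]);nx=np.array([np.sin(a),-np.cos(a)]);C=np.array([.5848,.0145])
hsv=cv2.cvtColor(p,cv2.COLOR_RGB2HSV);t=(d>0)&(P[...,2]>.095)&(P[...,2]<.15)&(hsv[...,1]>110)&(np.linalg.norm(P[...,:2]-C,axis=-1)<.1);t[260:]=False
Q=P[t];r=(Q[:,:2]-C)@ax;w=(Q[:,:2]-C)@nx
for r0 in np.arange(.02,.09,.01):
    k=abs(r-r0)<.004
    if k.sum()>5: print("tube",r0.round(3),"n lo/hi",np.percentile(w[k],[1,99]).round(4),"ztop",np.percentile(Q[k,2],95).round(4))
print(r.max())
E
```

```text
t 14.25 tcp [0.5815 0.0199 0.0699] yaw 83.22 F [ 0.4 -0.5 -2.3] gap 0.0253 -> shift [-0.0038  0.0019  0.0298] turn 0.0022
tube 0.02 n lo/hi [-0.0133  0.0097] ztop 0.1288
tube 0.03 n lo/hi [-0.0131  0.0095] ztop 0.1292
tube 0.04 n lo/hi [-0.0135  0.0093] ztop 0.1293
tube 0.05 n lo/hi [-0.0134  0.0097] ztop 0.1298
tube 0.06 n lo/hi [-0.0138  0.0095] ztop 0.1299
tube 0.07 n lo/hi [-0.0145  0.0093] ztop 0.1302
tube 0.08 n lo/hi [-0.0141  0.0097] ztop 0.1303
0.07882805997001323
```

View pics/wrist17.png

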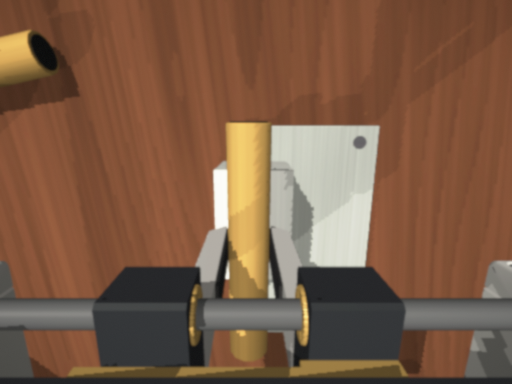

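View pics/scene17c.png

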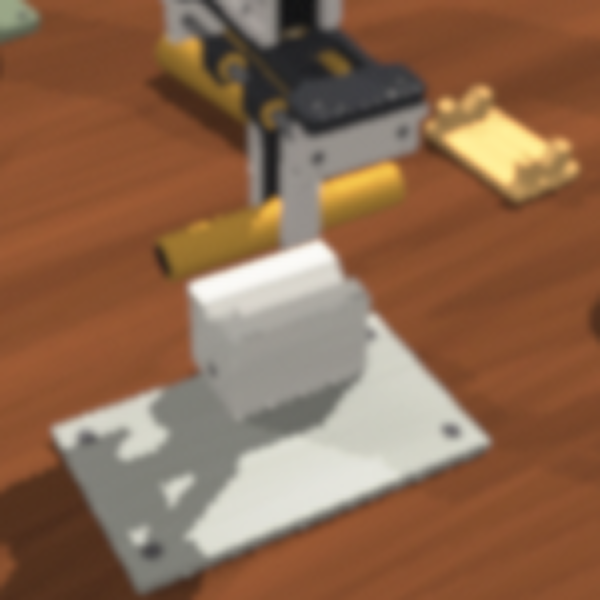

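Call:
jog_arm(moves=[[-0.002, 0.001, 0.008, 0, -1], [-0.004, 0.0015, 0.016, 0, -1], [-0.004, 0.0015, 0.024, 0, -1], [-0.004, 0.0015, 0.03, 0, -1], [-0.004, 0.0015, 0.034, 0, -1]])

```text
t: 14.82
tcp_pos: [0.58, 0.0166, 0.0336]
tcp_rot: [0.748, 0.664, -0.007, -0.014]
wrist_force: [0.6, -0.1, -2.7]
finger_gap: 0.0251
```

```bash
cat > chk.py <<'E'
from h import *
import sys
k=sys.argv[1]
go(.5821,.0162,.029,83.1)
c=get_calibration("wrist");p,d=snapshot("wrist");P=cloud(d,c);cv2.imwrite(f"pics/wrist{k}.png",cv2.cvtColor(p,cv2.COLOR_RGB2BGR))
a=np.radians(83.1);ax=np.array([np.cos(a),np.sin(a)]);nx=np.array([np.sin(a),-np.cos(a)]);C=np.array([.5848,.0145])
hsv=cv2.cvtColor(p,cv2.COLOR_RGB2HSV);t=(d>0)&(P[...,2]>.075)&(P[...,2]<.15)&(hsv[...,1]>110)&(np.linalg.norm(P[...,:2]-C,axis=-1)<.1);t[260:]=False
Q=P[t];r=(Q[:,:2]-C)@ax;w=(Q[:,:2]-C)@nx
for r0 in np.arange(.02,.09,.01):
    kk=abs(r-r0)<.004
    if kk.sum()>5: print("tube",r0.round(3),"n lo/hi",np.percentile(w[kk],[1,99]).round(4),"ztop",np.percentile(Q[kk,2],95).round(4))
print(r.max())
m=(d>0)&(P[...,2]>.063)&(P[...,2]<.073)&(hsv[...,1]<60)
rel=P[...,:2]-C;s=rel@ax;n=rel@nx;m&=(abs(n)<.04)
for s0 in (.02,.03,.04): 
    q=n[m&(abs(s-s0)<.003)]
    if len(q): print("block",s0,np.min(q).round(4),np.max(q).round(4))
E
python3 chk.py 18
```

```text
t 14.82 tcp [0.58   0.0166 0.0336] yaw 83.22 F [ 0.6 -0.1 -2.7] gap 0.0251 -> shift [-0.0001  0.0023  0.0046] turn 0.0022
tube 0.02 n lo/hi [-0.0138  0.009 ] ztop 0.0932
tube 0.03 n lo/hi [-0.0136  0.0088] ztop 0.0934
tube 0.04 n lo/hi [-0.0141  0.0092] ztop 0.0935
tube 0.05 n lo/hi [-0.0145  0.009 ] ztop 0.0938
tube 0.06 n lo/hi [-0.0149  0.0088] ztop 0.094
tube 0.07 n lo/hi [-0.0149  0.0086] ztop 0.0943
0.07495554112593653
block 0.02 -0.0293 0.0303
block 0.03 -0.029 0.0305
block 0.04 -0.0294 0.0307
```

Call:
jog_arm(moves=[[0, 0.0015, 0, 0, -1], [0, 0.003, 0.001, 0, -1], [0, 0.003, 0.002, 0, -1], [0, 0.003, 0.003, 0, -1], [0, 0.003, 0.003, 0, -1]])

```text
t: 15.28
tcp_pos: [0.5832, 0.0164, 0.0311]
tcp_rot: [0.747, 0.664, -0.007, -0.013]
wrist_force: [-1.7, 1.2, 2.2]
finger_gap: 0.0249
```

```bash
python3 chk.py 19
```

```text
t 15.28 tcp [0.5832 0.0164 0.0311] yaw 83.24 F [-1.7  1.2  2.2] gap 0.0249 -> shift [-0.0003 -0.001   0.0021] turn 0.0025
tube 0.02 n lo/hi [-0.0106  0.0123] ztop 0.0906
tube 0.03 n lo/hi [-0.0104  0.0121] ztop 0.0908
tube 0.04 n lo/hi [-0.0108  0.012 ] ztop 0.0911
tube 0.05 n lo/hi [-0.0112  0.0123] ztop 0.0912
tube 0.06 n lo/hi [-0.0115  0.0121] ztop 0.0915
tube 0.07 n lo/hi [-0.0116  0.0119] ztop 0.0918
0.07514963945409298
block 0.02 -0.0295 0.0307
block 0.03 -0.0292 0.0303
block 0.04 -0.0295 0.0304
```

View pics/wrist19.png

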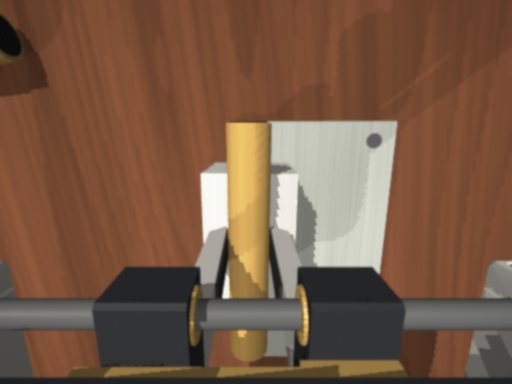

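Call:
jog_arm(moves=[[0, 0, 0.001, 0, -1], [0, 0, 0.002, 0, -1], [0, 0, 0.002, 0, -1], [0, 0, 0.002, 0, -1], [0, 0, 0.002, 0, -1]])

```text
t: 15.75
tcp_pos: [0.5834, 0.0163, 0.031]
tcp_rot: [0.747, 0.664, -0.007, -0.013]
wrist_force: [-4.6, 0.9, 8.5]
finger_gap: 0.0248
```

```bash
python3 chk.py 20; python3 - <<'E'
from h import *
p,d=snapshot("side")
cv2.imwrite("pics/side20c.png",cv2.cvtColor(cv2.resize(p[110:230,190:310],None,fx=5,fy=5,interpolation=cv2.INTER_CUBIC),cv2.COLOR_RGB2BGR))
E
```

```text
t 15.75 tcp [0.5834 0.0163 0.031 ] yaw 83.25 F [-4.6  0.9  8.5] gap 0.0248 -> shift [-0.0003 -0.0012  0.002 ] turn 0.0027
tube 0.02 n lo/hi [-0.0104  0.0124] ztop 0.0905
tube 0.03 n lo/hi [-0.0104  0.0122] ztop 0.0906
tube 0.04 n lo/hi [-0.0107  0.0125] ztop 0.0909
tube 0.05 n lo/hi [-0.0111  0.0124] ztop 0.0912
tube 0.06 n lo/hi [-0.0119  0.0122] ztop 0.0914
tube 0.07 n lo/hi [-0.0115  0.012 ] ztop 0.0918
0.07514901587099984
block 0.02 -0.0294 0.0307
block 0.03 -0.029 0.0305
block 0.04 -0.0294 0.0306
```

View pics/side20c.png

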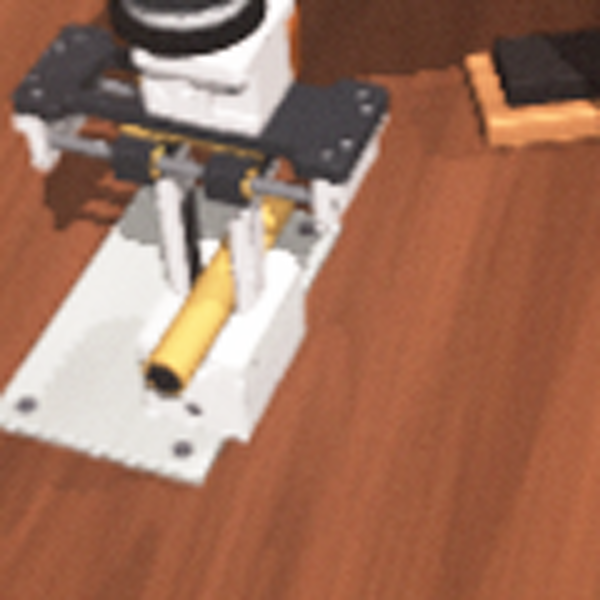

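Call:
jog_arm(moves=[[0, -0.001, 0.0005, 0, -1], [0, -0.001, 0.0005, 0, -1], [0, -0.001, 0.0, 0, -0.4], [0, -0.001, 0.0, 0, -0.35], [0, -0.001, 0, 0, -0.3]])

```text
t: 16.27
tcp_pos: [0.5818, 0.0165, 0.0312]
tcp_rot: [0.747, 0.664, -0.007, -0.014]
wrist_force: [-4.1, 0.4, 5.6]
finger_gap: 0.0325
```

Call:
jog_arm(moves=[[0, 0, 0, 0, -0.2], [0, 0, 0, 0, -0.1], [0, 0, 0, 0, 0], [0, 0, 0, 0, 0], [0, 0, 0, 0, 0]])

```text
t: 16.68
tcp_pos: [0.5814, 0.0168, 0.0314]
tcp_rot: [0.747, 0.664, -0.008, -0.014]
wrist_force: [-3.7, 1.1, 5.5]
finger_gap: 0.0471
```

```bash
python3 chk.py 21
```

```text
t 16.68 tcp [0.5814 0.0168 0.0314] yaw 83.26 F [-3.7  1.1  5.5] gap 0.0471 -> shift [-0.0005  0.0009  0.0024] turn 0.0028
tube 0.02 n lo/hi [-0.0109  0.0124] ztop 0.0878
tube 0.03 n lo/hi [-0.0107  0.0122] ztop 0.0879
tube 0.04 n lo/hi [-0.0106  0.0125] ztop 0.088
tube 0.05 n lo/hi [-0.0112  0.0124] ztop 0.0878
tube 0.06 n lo/hi [-0.0119  0.0121] ztop 0.0877
tube 0.07 n lo/hi [-0.0117  0.0118] ztop 0.0879
0.07588278596889418
block 0.02 -0.0294 0.0308
block 0.03 -0.0293 0.0305
block 0.04 -0.0295 0.0306
```

View pics/wrist21.png

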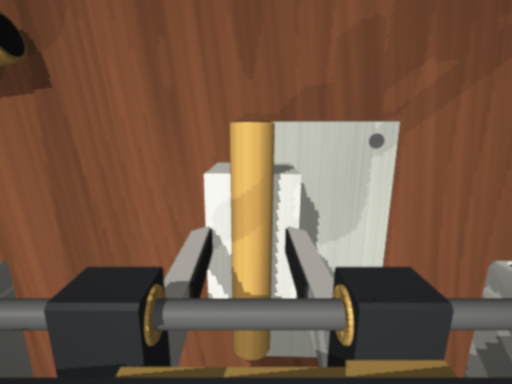

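Call:
jog_arm(moves=[[0, 0, -0.01, 0, 0], [0, 0, -0.03, 0, 0], [0, 0, -0.06, 0, 0], [0, 0, -0.09, 0, 0], [0, 0, -0.12, 0, 0]])

```text
t: 17.15
tcp_pos: [0.5854, 0.0153, 0.1527]
tcp_rot: [0.747, 0.664, -0.007, -0.014]
wrist_force: [0.5, 0.8, 0.3]
finger_gap: 0.0468
```

Call:
jog_arm(moves=[[-0.03, 0, 0, 0, 0], [-0.06, 0, 0, 0, 0], [-0.09, 0, 0, 0, 0], [-0.12, 0, 0, 0, 0], [-0.13, 0, 0, 0, 0]])

```text
t: 17.57
tcp_pos: [0.5703, -0.1178, 0.1522]
tcp_rot: [0.748, 0.663, -0.008, -0.012]
wrist_force: [0.6, 0.5, 0.4]
finger_gap: 0.047
```

```bash
python3 - <<'E'
from h import *
go(.58,-.1,.15)
for n in ("scene","side"):
    c=get_calibration(n);p,d=snapshot(n)
    x0,y0={"scene":(190,150),"side":(180,100)}[n]
    cv2.imwrite(f"pics/{n}22c.png",cv2.cvtColor(cv2.resize(p[y0:y0+150,x0:x0+150],None,fx=4,fy=4,interpolation=cv2.INTER_CUBIC),cv2.COLOR_RGB2BGR))
    cv2.imwrite(f"pics/{n}22.png",cv2.cvtColor(p,cv2.COLOR_RGB2BGR))
    P=cloud(d,c)
    Q,m=comp(n,p,d,c,[.5,-.12,.076],[.68,.13,.1],"y")
    w,v=np.linalg.eigh(np.cov(Q[:,:2].T));a=v[:,1];mu=Q.mean(0)[:2];t=(Q[:,:2]-mu)@a
    print(n,"tube angle",np.degrees(np.arctan2(a[1],a[0]))%180,"mid",(mu+a*(t.max()+t.min())/2).round(4),"len",np.ptp(t).round(3),"ztop",np.percentile(Q[:,2],97).round(4))
    q=[Q[(t<-.03),2],Q[t>.03,2]];print("ends top",[np.percentile(x,95).round(4) for x in q])
    Q,m=comp(n,p,d,c,[.5,-.06,.06],[.66,.09,.072],"white");R=cv2.minAreaRect(Q[:,:2].astype(np.float32)*1000);print("block",R,np.median(Q[:,2]))
    for nm,lo,hi in (("punch",[.58,.15,.02],[.85,.4,.1]),("oil",[.25,-.5,.015],[.58,-.15,.06]),("jar",[.58,-.35,.01],[.7,-.2,.09])):
        m=(d>0)&np.all((P>lo)&(P<hi),-1);Q=P[m]
        print(nm,np.percentile(Q,1,axis=0).round(3),np.percentile(Q,99,axis=0).round(3))
E
```

```text
t 17.57 tcp [ 0.5703 -0.1178  0.1522] yaw 83.07 F [0.6 0.5 0.4] gap 0.047 -> shift [0.0189 0.0075 0.0021] turn 0
scene tube angle 83.00708643339178 mid [0.591  0.0135] len 0.151 ztop 0.0893
ends top [np.float64(0.089), np.float64(0.089)]
block ((604.3068237304688, 10.97457504272461), (90.81184387207031, 23.29367446899414), 82.83049011230469) 0.06806155689370501
punch [0.638 0.229 0.021] [0.713 0.302 0.084]
oil [ 0.351 -0.347  0.016] [ 0.504 -0.23   0.044]
jar [ 0.624 -0.298  0.011] [ 0.676 -0.242  0.077]
side tube angle 83.0334381647716 mid [0.581  0.0168] len 0.151 ztop 0.0895
ends top [np.float64(0.0891), np.float64(0.0891)]
block ((584.8926391601562, 19.66088104248047), (139.6299285888672, 61.9478759765625), 83.63348388671875) 0.06762740951197443
punch [0.63  0.236 0.022] [0.708 0.314 0.084]
oil [ 0.33  -0.33   0.016] [ 0.497 -0.225  0.044]
jar [ 0.616 -0.287  0.011] [ 0.67  -0.237  0.077]
```

View pics/side22c.png

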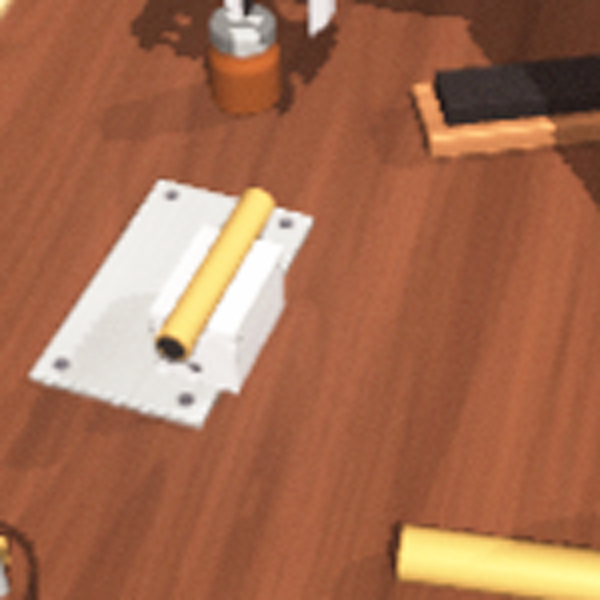

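View pics/scene22.png

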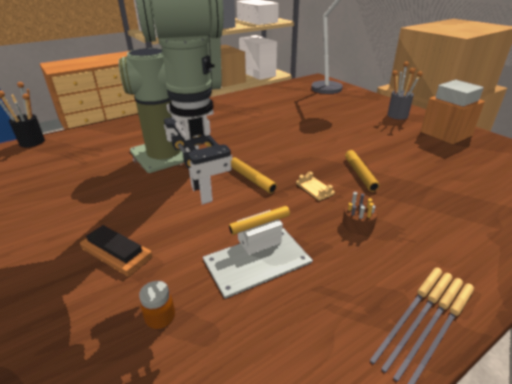

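```bash
python3 -c "
from workcell import manip
print(manip.sign_off())"
```

```text
the job is handed in; nothing more can be done
None
```

The job is handed in after about 18 s of robot time. I pushed the V-block against the fence and tipped it over the edge without lifting it, and it lies flat on the plate with its groove up. Then I took the smallest tube (26 x 150 mm, in the wooden rest) and laid it in the groove, let go and backed away.

**Last checks (scene and side cameras):**
- **Block:** its top is at about 68 mm, as expected for lying flat.
- **Tube:** it is level, with its top at 88 to 89 mm (88 mm expected). It lies along the groove to within about 0.5 degrees, and its middle is within a few mm of the block's middle.
- **Bystanders:** the oilstone, punch stand and jar read within about 2 mm of where they were at the start.
- **Robot:** the wrist force is about zero, so nothing is being touched.

**What disagreed or went wrong:**
- **Fingertip height:** the real fingertips were about 41 mm above the reported TCP in all three cameras. My first push therefore passed over the block without touching it; I corrected for this from then on.
- **Placing the tube:** the arm met a hard stop about 2 mm early while lowering it, and the tube settled level once released. Afterwards the tips still pressed on the block with about 5 N until I raised the arm.
- **Last block outline:** the final block outlines in both views were unusable, partly hidden by the tube in one and mixed with other points in the other. The block's position comes from the views just before placing; the wrist camera put its edges in the same place before and after release.

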